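Reverse the double-ended screwdriver blade

ROBOT

A 7-joint arm with a two-finger parallel gripper is mounted at the origin on the work surface. World frame = base frame: x ahead of the robot, y to its left, z up, the work surface at z = 0. Lengths are in mm, angles in degrees, forces in N, time in s.
With the tool pointing down it reaches from about 400 to 900 mm from the base axis. Payload 5.5 kg.
Tool frame: the origin (TCP) lies midway between the tips of the shut fingers; the grasp point (between the pads) lies 19 mm behind it; z points along the fingers, y is the direction in which the jaws open and shut (so a half turn about z gives the same grasp; the last joint's range is limited). The gripper opens to 92 mm and grips with 3 to 60 N. Pads are 19 mm wide; open, the fingers measure 130 mm over their backs; the gripper's body (75 mm by 190 mm) begins 47 mm behind the grasp point.
Start: joints at [-59.003, 28.699, -24.465, 88.831, 12.651, 65.22, -12.049], TCP at [178.218, 625.091, 226.729] pointing down, gripper open.
Joint ranges: [-164.97, 164.97], [-17.58, 116.51], [-87.97, 89.64], [11.32, 138.91], [-80.73, 260.73], [10.89, 115.49], [-147.41, 147.41]. Speed limits (degrees/s): [147.25, 147.25, 180, 180, 180, 180, 180].

INTERFACE

Orientations are given as a 3x3 rotation matrix whose columns are the frame's x, y, z axes.
In Python, from workcell import monitor, cams, job gives the robot as it stands.
- The arm moves only by the tool step_arm, never from a script. Its argument "deltas" is a list of rows, each an object of numbers: "hand": the closure in counts, from 0 (fully open) to 255 (shut); "tx", "ty", "tz": the shift along the world's x, y, z in mm; "ax", "ay", "az": the turn, a rotation vector about the world's x, y, z in degrees. A call has 1 to 12 rows; each row shifts and turns the commanded pose from where the row before left it; what a row does not reach is not made up. A row lasts 1/10 s, in which the tool goes at most 50 mm and 8.59 degrees, less where a joint would pass 70% of its speed; a pose out of reach is approached as far as the arm can. A call with a gripper value outside its range is refused whole. The fingers move at their own pace and stop on an object; "squeeze" is the grip in N (left out, the last holds). Time passes only in rows, so rows that do not move let the fingers close. It gives the time, the measured TCP pose, the force and the opening at its end, in the units of the state.
- monitor.state(): the state, without advancing time (a new reading comes with each control period).
- cams.read_camera(name): name is "scene" or "side" or "wrist"; returns (picture, depth): 480x640x3 uint8, red, green, blue; 480x640 float32, mm along the optical axis (not along the pixel's ray), 0 where there is no reading.
- cams.get_calibration(name): a dict with "fx", "fy", "cx", "cy" (pixels), "k1" (the pictures are not rectified: a ray, as slopes to the right and down, at radius r is drawn at 1 + k1 r^2 times it, then the intrinsics apply), "rvec" (rotation vector, rad) and "tvec" (3), from world to camera coordinates, as OpenCV has them. Camera axes: x right, y down, z forward; pixel columns grow to the right and rows downward; lengths in mm; the calibration is good to about 2 mm. A picture is of the moment at which its call begins: read the wrist's pose just before it. get_calibration takes no time and is no camera call; for the wrist camera it gives the pose at the moment of the call.
- job.job_done(): hands the job in, once; it reports no verdict.
The state is a dict: "time_s": time; "q": joint angles; "dq": joint speeds; "tau": joint torques, N m; "eef_pos": TCP position; "ee_rot": TCP orientation; "wrist_force": force on the tool from outside, world axes, zero at the start; "torque": the same for the moment, N m; "finger_gap": finger opening in mm.
Only numpy, scipy, OpenCV 4.12 (cv2) and the standard library are available. Lean on these libraries where they do the work, as an engineer would, in place of code of your own. Each camera call takes 0.05 s, during which the arm holds its last target.

TASK

The screwdriver clamped in the tilted bench vise has the flat tip of its double-ended blade facing out. Draw the blade straight out of the handle, turn it end for end and push it back in fully home, so that the cross tip with the yellow band faces out; then let go of it and leave the watch, jar, loupe and tweezers where they are.

Things in the scene. Friction and masses are not known exactly. Their poses are not given: they have to be found in the camera images.
- vise: grey ball-head bench vise, fixed; origin under the middle of its round foot (124 mm across); x: the level direction in which the screwdriver points, z up. Its rubber-lined jaws grip the handle from both sides (84 mm over all in y, up to 20 mm above the driver's axis) and end 42 mm behind the handle's mouth; the clamp screw sticks out to -y, 28 mm below that axis. The bare blade stands free
- socket_mouth (a point): middle of the mouth of the teal screwdriver handle, 167 mm above the bench, 30 mm ahead (vise x) of the foot's middle. x points out along the driver, 30 degrees above level; y is level; z, square to both, points up. The nose is a six-sided tube 21 mm across flats with a six-sided socket, 9.2 mm across flats (two flats face +y and -y)
- socket_floor (a point): middle of the floor of the socket, 45 mm behind socket_mouth along its x; same axes. 22 mm down the socket a spring ball presses on the blade with about 3 N and holds it: pulling it out or pushing it in takes some 3 to 10 N, and it stays where it is left
- blade_center (a point): middle of the loose blade: six-sided steel bar, 8 mm across flats, 150 mm long over the tips, about 60 g; x along it to the flat tip, y square to two of its flats. At the start it is home in the socket, cross end in, its axes along those of socket_mouth and this point 30 mm out of the mouth: the y flats stand upright and can be pinched. The last 12 mm of each end narrow to the tip
- flat_end (a point): very end of the flat (slotted) tip, 75 mm from the blade's middle; same axes as blade_center. It faces out at the start and must end at the socket's floor
- cross_end (a point): very end of the cross tip, 75 mm from the blade's middle on the other side; same axes. A yellow band circles the blade 14 to 20 mm from this end (in the handle, out of sight, at the start)
- watch_center (a point): wrist watch, black dial, steel bracelet laid out straight, 40 x 159 x 12 mm, loose, bracelet along y; point 5 mm above the bench at its middle. Leave alone
- jar_center (a point): round amber glass jar with a metal cap, 48 mm across, 55 mm high, closed, loose; point at its middle. Leave alone
- loupe_center (a point): black eye loupe standing on its wide end, 35 mm across, 32 mm high, loose; point at its middle. Leave alone
- tweezers_center (a point): steel tweezers lying flat, 125 mm long (along x), 8 mm high, loose; point at the middle. Leave alone
Things that resemble listed ones, but are neither listed nor needed, are in the scene too. Leave any purple look-alike of the part that bears blade_center alone.

How it is judged:
By the outcome, as a careful person would: the job done as asked, in the order asked, and still so for the second after the job is handed in, with the robot touching nothing.
It also fails if it takes over 51 s, if anything falls off the work surface, if the arm or the gripper's body presses on something with over 40 N, if the wrist force passes 120 N, or if a joint passes its speed limit or range.

## Working session

There is one attempt and no reset: what is moved stays moved. The work goes in short steps, Python scripts to look and compute and a tool call to move; the robot and the scene stay as the last step left them, time stands still between calls to the robot, and variables do not carry over. Pictures are saved under pics/ and viewed, and the job is handed in when it is done.

Besides the shell and the picture viewer there is one more tool, called after "Call:" in YAML: its name, and indented under it one key for each argument. step_arm: Moves the arm, as the interface text tells. Its arguments: {"type":"object","properties":{"deltas":{"type":"array","items":{"type":"object","properties":{"hand":{"type":"number"},"tx":{"type":"number"},"ty":{"type":"number"},"tz":{"type":"number"},"ax":{"type":"number"},"ay":{"type":"number"},"az":{"type":"number"}}}},"squeeze":{"type":"number"}},"required":["deltas"]}

```bash
ls; mkdir -p pics; python3 - <<'E'
from workcell import monitor,cams,job
import cv2
s=monitor.state();print(s)
for n in ["scene","side","wrist"]:
    print(n,cams.get_calibration(n))
    p,d=cams.read_camera(n);cv2.imwrite(f"pics/{n}0.png",p[:,:,::-1])
    import numpy as np
    np.savez(f"{n}0.npz",p=p,d=d)
E
```

```text
pics
{'time_s': 0.0, 'q': array([-59.00440454,  28.75183909, -24.45117628,  88.89059659,
        12.65304363,  65.21840121, -12.04912619]), 'dq': array([ 0.0360393 , -0.06608421,  0.02632608,  0.09039025, -0.06357709,
        0.09722101,  0.06201211]), 'tau': array([ 1.27206636e-04, -5.66583180e+01, -5.81605107e+00, -2.79105270e+01,
       -6.88375882e-02,  3.11995042e-02,  1.85329145e-04]), 'eef_pos': array([178.13103048, 624.40968868, 225.70290741]), 'ee_rot': array([[-9.61678111e-01,  2.74180475e-01, -5.26681242e-04],
       [ 2.74180981e-01,  9.61676432e-01, -1.79722904e-03],
       [ 1.37318249e-05, -1.87276181e-03, -9.99998246e-01]]), 'wrist_force': array([-0.17213106, -0.39027063,  0.47606907]), 'torque': array([ 0.02005769,  0.01767984, -0.01770405]), 'finger_gap': 91.54608021733688}
scene {'fx': 449.59299311079064, 'fy': 449.59299311079064, 'cx': 312.91711119934877, 'cy': 236.75226439659738, 'k1': -0.034130081814361765, 'rvec': array([ 2.44196927,  0.86454354, -0.2590705 ]), 'tvec': array([-425.76140422, -234.60421687,  979.94648935])}
side {'fx': 445.9941241992989, 'fy': 445.9941241992989, 'cx': 324.66454270797914, 'cy': 239.6442686305205, 'k1': -0.0012923370433243298, 'rvec': array([ 1.08018879, -2.42583267,  0.97353443]), 'tvec': array([387.24622248, 421.702192  , 495.8121824 ])}
wrist {'fx': 335.2095387683304, 'fy': 335.2095387683304, 'cx': 313.86961114496205, 'cy': 238.65696393358712, 'k1': -0.06089319494209698, 'rvec': array([-2.327856  , -1.75763723, -0.23386725]), 'tvec': array([-648.44836525,  -31.67764256,  390.72589408])}
```

View pics/scene0.png

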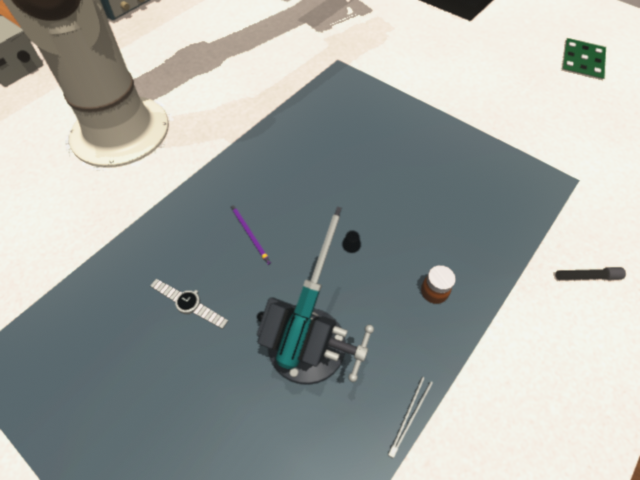

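View pics/side0.png

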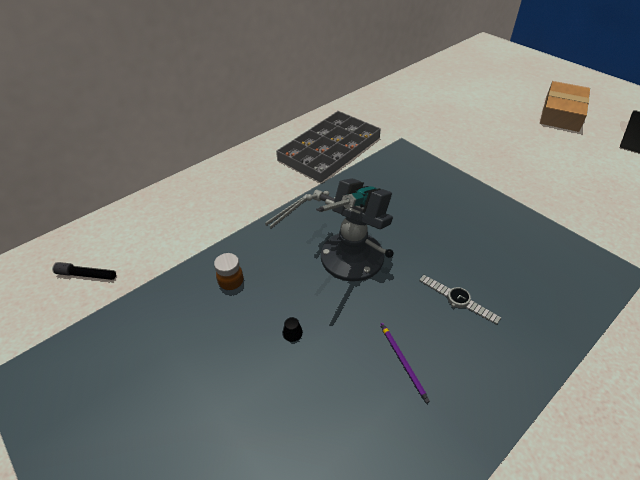

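View pics/wrist0.png

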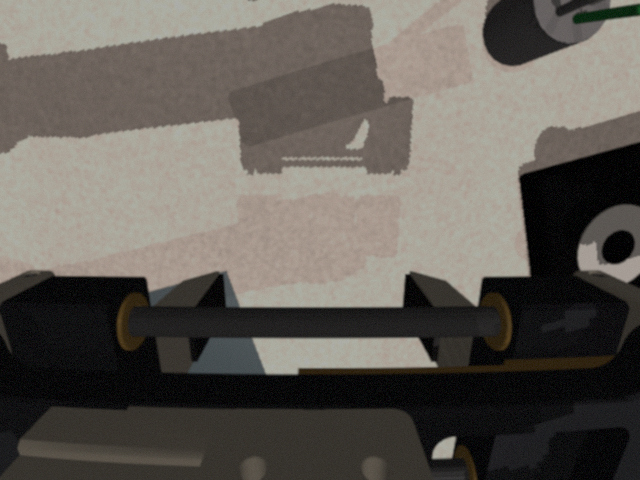

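The scene view shows the teal handle's mouth near (312,285) and the flat tip near (338,210). The side view looks almost end-on at the driver, around (350,200). Next I'll measure these points.

```bash
cat > h.py <<'E'
import numpy as np,cv2
from workcell import monitor,cams
def K(c): return np.array([[c['fx'],0,c['cx']],[0,c['fy'],c['cy']],[0,0,1]])
def ray(c,uv):
    u=cv2.undistortPoints(np.array([[uv]],float),K(c),np.array([c['k1'],0,0,0]))[0,0]
    R=cv2.Rodrigues(c['rvec'])[0]; o=-R.T@c['tvec']; d=R.T@np.array([u[0],u[1],1.]); return o,d
def onz(c,uv,z):
    o,d=ray(c,uv); return o+d*(z-o[2])/d[2]
def proj(c,P):
    return cv2.projectPoints(np.atleast_2d(P).astype(float),c['rvec'],c['tvec'],K(c),np.array([c['k1'],0,0,0]))[0][:,0]
def pt(c,uv,depth):
    o,d=ray(c,uv); return o+d*depth
def tri(c1,u1,c2,u2):
    o1,d1=ray(c1,u1);o2,d2=ray(c2,u2)
    d1/=np.linalg.norm(d1);d2/=np.linalg.norm(d2)
    A=np.stack([d1,-d2],1);t=np.linalg.lstsq(A,o2-o1,rcond=None)[0]
    a=o1+t[0]*d1;b=o2+t[1]*d2;return (a+b)/2,np.linalg.norm(a-b)
E
python3 - <<'E'
from h import *
for n in["scene","side"]:
    c=cams.get_calibration(n);print(n,ray(c,(320,240)))
    p=np.load(n+"0.npz")['p']
    r=(slice(180,400),slice(220,460)) if n=="scene" else (slice(160,290),slice(290,420))
    cv2.imwrite(f"pics/{n}0z.png",cv2.resize(p[r][:,:,::-1],None,fx=3 if n=='scene' else 4,fy=3 if n=='scene' else 4,interpolation=cv2.INTER_CUBIC)[:600,:800])
c=cams.get_calibration("scene")
print("mouth",onz(c,(312,286),167),"tip",onz(c,(338,210),219.5))
for nm,uv,z in [("watch",(187,301),8),("jar",(441,272),55),("loupe",(352,236),32),("tw",(410,416),4),("base",(120,130),0),("purple",(250,235),4),("clampA",(370,330),120),("clampB",(353,377),120)]:
    print(nm,onz(c,uv,z).round(1))
E
```

```text
scene (array([ 791.32472939, -296.10259985,  694.79166438]), array([-0.3276539 ,  0.42456811, -0.84420686]))
side (array([224.73865621, 311.7068977 , 652.65108757]), array([ 0.52741658, -0.45020327, -0.72059614]))
mouth [622.69724001 -92.85394048 167.        ] tip [596.19401285  -5.90898727 219.5       ]
watch [ 427.2 -184.8    8. ]
jar [733.2 100.6  55. ]
loupe [572.6  79.   32. ]
tw [ 815.6 -104.3    4. ]
base [1.3 1.1 0. ]
purple [416.5 -20.9   4. ]
clampA [709.8 -76.8 120. ]
clampB [ 729.4 -141.9  120. ]
```

View pics/scene0z.png

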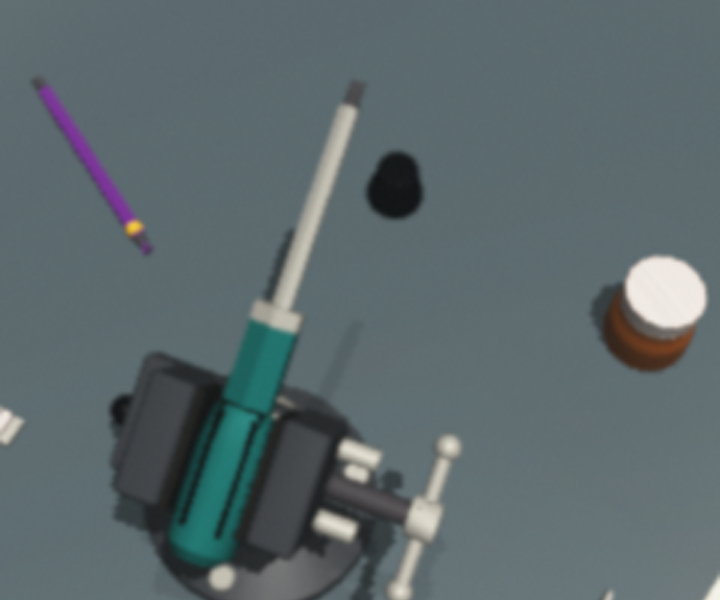

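View pics/side0z.png

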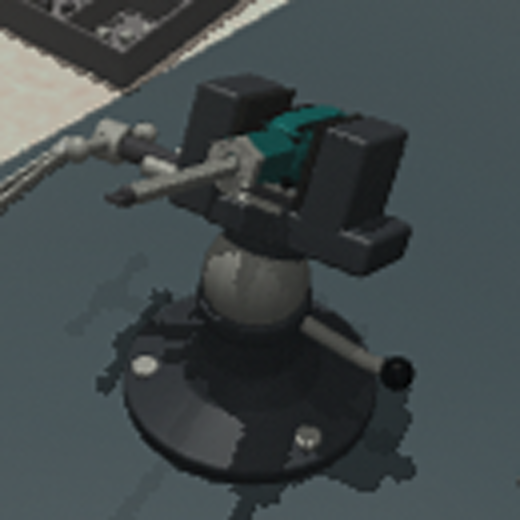

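```bash
python3 - <<'E'
from h import *
from scipy.spatial.transform import Rotation as R
import itertools
s=monitor.state();q=np.array([-59.003, 28.699, -24.465, 88.831, 12.651, 65.22, -12.049])
for sg in itertools.product([1,-1],repeat=3):
    # signs of q3,q4,q5 with q2,q6 plus
  for s6 in [1,-1]:
    M=R.from_euler('ZYZYZYZ'[:3],[q[0],q[1],sg[0]*q[2]],degrees=True)*R.from_euler('YZY',[sg[1]*q[3],sg[2]*q[4],s6*q[5]],degrees=True)
    z=M.as_matrix()[:,2]
    if z[2]<-.99: print(sg,s6,z.round(4),(M*R.from_euler('z',q[6],degrees=True)).as_matrix().round(3))
# pixel-based blade lines
for n,roi in [("scene",(200,300,300,350)),("side",(180,225,310,365))]:
    p=np.load(n+"0.npz")['p'];d=np.load(n+"0.npz")['d']
    c=cams.get_calibration(n)
    g=p.max(2).astype(int)
    if n=="scene":
        for v in range(205,292,4):
            row=g[v,300:350];m=np.where(row>140)[0]+300
            t=p[v,300:350].astype(int);dd=d[v,m] if len(m) else []
            print(v,m.min() if len(m) else None,m.max() if len(m) else None,np.round(np.median(dd),1) if len(m) else None)
E
```

```text
(1, 1, 1) 1 [-0. -0. -1.] [[-0.274  0.962 -0.   ]
 [ 0.962  0.274 -0.   ]
 [-0.    -0.    -1.   ]]
(-1, 1, -1) 1 [ 0.  0. -1.] [[-0.941  0.339  0.   ]
 [ 0.339  0.941  0.   ]
 [-0.     0.    -1.   ]]
205 None None None
209 None None None
213 None None None
217 333 338 590.5
221 331 337 590.9
225 330 335 590.5
229 329 334 590.5
233 327 333 589.7
237 326 331 589.9
241 324 330 589.5
245 323 329 589.6
249 322 327 589.3
253 320 326 589.2
257 319 325 589.7
261 318 323 589.3
265 317 322 589.0
269 315 321 589.7
273 314 319 588.7
277 313 318 589.4
281 305 317 588.4
285 304 319 581.6
289 311 318 581.2
```

```bash
python3 - <<'E'
from h import *
c=cams.get_calibration("scene");D=np.load("scene0.npz");p,d=D['p'],D['d'];g=p.max(2).astype(int)
P=[];UV=[]
for v in range(216,279):
    m=np.where(g[v,300:350]>140)[0]+300
    u=m.mean();UV.append((u,v)); dd=np.median(d[v,m]);o,r=ray(c,(u,v));P.append(o+r*dd+4*r/np.linalg.norm(r))
P=np.array(P);cen=P.mean(0);U,S,V=np.linalg.svd(P-cen);dr=V[0]*np.sign(V[0][1])
print("depth line",cen,dr,"elev",np.degrees(np.arcsin(dr[2])),"az",np.degrees(np.arctan2(dr[1],dr[0])))
# plane of scene line, constrained: elevation 30, mouth z=167
l=cv2.fitLine(np.array(UV,np.float32),cv2.DIST_L2,0,.01,.01).ravel();print(l)
a=l[2:]+l[:2]*-30;b=l[2:]+l[:2]*30
o,r1=ray(c,a);_,r2=ray(c,b);n=np.cross(r1,r2);n/=np.linalg.norm(n);print("scene plane n",n)
# directions with elevation 30 in plane
from scipy.optimize import brentq
for lo,hi in[(60,150)]:
    f=lambda az:n@np.array([np.cos(np.radians(az))*.866,np.sin(np.radians(az))*.866,.5])
    az=brentq(f,lo,hi);print("az30",az)
# mouth: along depth line at z=167
t=(167-cen[2])/dr[2];print("mouth on depthline",cen+dr*t, "tip at z219.5",cen+dr*(219.5-cen[2])/dr[2])
h=np.array([np.cos(np.radians(az))*.866,np.sin(np.radians(az))*.866,.5])
for uv in [(314,281.5),(339,207.5)]:
    print(uv,onz(c,uv,167),onz(c,uv,219.5))
# side
c2=cams.get_calibration("side");D=np.load("side0.npz")
for nm,u1,u2 in [("tip",(339.2,207.5),(290+106/4,160+197/4)),("mouth",(314.2,281.8),(290+230/4,160+165/4))]:
    print(nm,tri(c,u1,c2,u2))
# foot ellipse: side
print("foot side",onz(c2,(290+250/4,160+378/4),15))
E
```

```text
depth line [607.082853   -45.68474091 188.57445124] [-0.26203691  0.82754634  0.4964914 ] elev 29.768143029738013 az 107.5700358354456
[ 3.1564024e-01 -9.4887894e-01  3.2526984e+02  2.4700000e+02]
scene plane n [ 0.91448595  0.37728297 -0.14619508]
az30 107.5245132010655
mouth on depthline [618.46935938 -81.64479636 167.        ] tip at z219.5 [590.76104928   5.86161991 219.5       ]
(314, 281.5) [620.59300285 -86.10182872 167.        ] [ 637.57586986 -106.99082949  219.5       ]
(339, 207.5) [573.03824057  30.65353903 167.        ] [594.75143053  -1.84924275 219.5       ]
tip (array([593.90440011,   1.09505349, 215.85062393]), np.float64(1.365211532311321))
mouth (array([619.39316259, -85.72948013, 163.93552187]), np.float64(1.9236366698481466))
foot side [ 620.41938083 -107.35552826   15.        ]
```

```bash
cat >> h.py <<'E'
from scipy.spatial.transform import Rotation as Rn
AZ=np.radians(107.5)
hh=np.array([np.cos(AZ),np.sin(AZ),0]);xd=.8660254*hh+np.array([0,0,.5]);yd=np.array([-hh[1],hh[0],0]);zd=np.cross(xd,yd)
RA=np.stack([xd,-yd,-zd],1);RB=np.stack([-xd,yd,-zd],1)
def rv(Rt,Rc): return (Rn.from_matrix(Rt)*Rn.from_matrix(Rc).inv()).as_rotvec(degrees=True)
E
python3 - <<'E'
from h import *
s=monitor.state()
print(rv(RA,s['ee_rot']),rv(RB,s['ee_rot']))
m=np.array([619.5,-85,167]);print(m+30*xd-19*zd,m+30*xd+81*zd,xd,yd,zd)
np.save("s0.npy",np.r_[s['q'],s['eef_pos'],s['ee_rot'].ravel()])
E
```

```text
[ 21.83892017  22.32187491 -55.2693568 ] [ 26.27049935 -25.40392762 120.09048381]
[608.8307291  -51.16139586 165.5455174 ] [623.86601907 -98.84724339 252.1480574 ] [-0.26041886  0.8259431   0.5       ] [-0.95371695 -0.3007058   0.        ] [ 0.1503529  -0.47685848  0.8660254 ]
```

Call:
step_arm:
  deltas:
    - {"tx": 20, "ty": -35, "tz": 10, "az": -4}
    - {"tx": 25, "ty": -40, "tz": 10, "az": -6}
    - {"tx": 25, "ty": -40, "tz": 10, "az": -6}
    - {"tx": 25, "ty": -40, "tz": 10, "az": -6}
    - {"tx": 20, "ty": -35, "tz": 10, "az": -4}
    - {}

```text
$.deltas[0]: bad value
```

Call:
step_arm:
  deltas:
    - {"hand": 0, "tx": 20, "ty": -35, "tz": 10, "ax": 0, "ay": 0, "az": -4}
    - {"hand": 0, "tx": 25, "ty": -40, "tz": 10, "ax": 2, "ay": 2, "az": -6}
    - {"hand": 0, "tx": 25, "ty": -40, "tz": 10, "ax": 2, "ay": 2, "az": -6}
    - {"hand": 0, "tx": 25, "ty": -40, "tz": 10, "ax": 2, "ay": 2, "az": -6}
    - {"hand": 0, "tx": 20, "ty": -35, "tz": 10, "ax": 0, "ay": 0, "az": -4}
    - {"hand": 0, "tx": 0, "ty": 0, "tz": 0, "ax": 0, "ay": 0, "az": 0}
  squeeze: 20

```text
time_s: 0.75
eef_pos: [298.6, 429.7, 277.7]
ee_rot: [[-0.731, 0.679, -0.073], [0.669, 0.733, 0.124], [0.138, 0.042, -0.99]]
wrist_force: [0.0, 0.2, 0.2]
finger_gap: 91.6
```

```bash
python3 - <<'E'
from h import *
s=monitor.state();np.save("s1.npy",np.r_[s['q'],s['eef_pos'],s['ee_rot'].ravel()]);print(s['q'],s['eef_pos'])
from scipy.optimize import least_squares
S=[np.load("s0.npy"),np.load("s1.npy")]
E=Rn.from_euler
def fk(q,P,sg):
    b,al,d1,d3,d5,d7,a4,a6=P
    r=E('z',[b+q[0]][0],degrees=True)*E('y',q[1],degrees=True)*E('z',sg*q[2],degrees=True)
    p=np.array([0,0,d1])+r.apply([a4,0,d3])
    r=r*E('y',q[3],degrees=True); p=p+r.apply([-a4,0,0])
    r=r*E('z',sg*q[4],degrees=True);p=p+r.apply([0,0,d5]);r=r*E('y',q[5],degrees=True);p=p+r.apply([a6,0,d7])
    r=r*E('z',q[6]+al,degrees=True);return p,r
for sg in[1,-1]:
  for b0 in(0,90,180,-90):
    def f(P):
        o=[]
        for x in S:
            p,r=fk(x[:7],P,sg);o+=list(p-x[7:10]);o+=list(300*(r.as_matrix().ravel()-x[10:]))
        return np.r_[o,(P[2:]-[340,400,400,250,0,0])*1e-3]
    best=min((least_squares(f,[b0,a0,340,400,400,250,0,0]) for a0 in(0,90,180,-90)),key=lambda r:r.cost)
    print(sg,b0,best.cost,best.x.round(1))
E
```

```text
[-35.62747707  10.06755869 -19.32957716 106.50123929  -4.85515772
  60.68326776  -4.9612001 ] [298.55164978 429.68234848 277.6552657 ]
1 0 38631.62210799922 [  -102.1    226.4   5004.1   1663.  -12093.    9200.7  -4682.  -16317.3]
1 90 38631.62210748128 [   257.9    226.4   5004.2   1663.  -12093.1   9200.9  -4682.1 -16317.5]
1 180 38631.622107532574 [   257.9    226.4   5004.2   1663.1 -12093.1   9200.9  -4682.1 -16317.5]
1 -90 38631.62210761237 [  -102.1    226.4   5004.1   1663.  -12093.    9200.7  -4682.  -16317.3]
-1 0 14448.692749023316 [   81.1    93.4   865.    174.1 -4328.1  1954.2 -1447.3 -6339.5]
-1 90 14448.6927490043 [   81.1  -266.6   865.    174.1 -4328.1  1954.2 -1447.3 -6339.5]
-1 180 14448.6927489994 [   81.1    93.4   865.    174.1 -4328.1  1954.2 -1447.3 -6339.5]
-1 -90 14448.692748997628 [   81.1    93.4   865.    174.1 -4328.1  1954.2 -1447.3 -6339.5]
```

```bash
cat > fit.py <<'E'
from h import *
from scipy.optimize import least_squares
import itertools,sys
E=Rn.from_euler
def fk(q,P,sg):
    b,al,d1,d3,d5,d7,a4,a6,a2=P
    r=E('z',b+sg[0]*q[0],degrees=True);p=np.array([0,0,d1])+r.apply([a2,0,0])
    r=r*E('y',q[1],degrees=True)*E('z',sg[1]*q[2],degrees=True)
    p=p+r.apply([a4,0,d3])
    r=r*E('y',q[3],degrees=True); p=p+r.apply([-a4,0,0])
    r=r*E('z',sg[2]*q[4],degrees=True);p=p+r.apply([0,0,d5]);r=r*E('y',q[5],degrees=True);p=p+r.apply([a6,0,d7])
    r=r*E('z',sg[3]*q[6]+al,degrees=True);return p,r
def fit(S,sg,reg=1e-2):
    def f(P):
        o=[]
        for x in S:
            p,r=fk(x[:7],P,sg);o+=list(p-x[7:10]);o+=list(300*(r.as_matrix().ravel()-x[10:]))
        return np.r_[o,(P[2:]-[340,400,400,250,0,0,0])*reg]
    return min((least_squares(f,[b0,a0,340,400,400,250,0,0,0]) for b0 in(0,90,180,-90) for a0 in(0,90,180,-90)),key=lambda r:r.cost)
E
python3 - <<'E'
from fit import *
S=[np.load("s0.npy"),np.load("s1.npy")]
for sg in itertools.product([1,-1],repeat=4):
    b=fit(S,sg);print(sg,round(b.cost,2),b.x.round(1))
E
```

```text
(1, 1, 1, 1) 38772.4 [ -111.7  -143.2 -1056.8   846.    312.2  -833.7  -353.2 -1315.1 -1661.3]
(1, 1, 1, -1) 61167.5 [  251.4   202.9 -1138.4   774.6   218.9  -930.9  -335.6 -1349.  -1635.7]
(1, 1, -1, 1) 34482.41 [  160.    132.1  -258.8   697.1  1137.8  -678.4  -526.9  -978.6 -1044.9]
(1, 1, -1, -1) 51243.91 [ -196.1  -240.9  -247.    780.9  1183.1  -613.7  -541.   -986.6 -1123.6]
(1, -1, 1, 1) 45346.51 [ 162.6  172.3 -973.2 1616.3 -611.6  502.5  -88.3  736.7 1170.9]
(1, -1, 1, -1) 65421.21 [  166.5  -200.6 -1021.1  1596.4  -634.8   433.   -105.9   722.6  1174.7]
(1, -1, -1, 1) 14795.65 [   73.     85.4  -915.9  -332.4  -170.2 -1328.6    81.8 -1311.1  -650.3]
(1, -1, -1, -1) 29879.6 [   76.2    71.6 -1031.8  -269.5  -218.1 -1383.2    50.8 -1340.4  -598. ]
(-1, 1, 1, 1) 705.76 [  172.6   235.8   591.6  -295.2   230.3   137.7   285.9   -79.8 -1075.9]
(-1, 1, 1, -1) 6024.97 [  176.   -137.8   553.   -308.2   165.5   117.8   292.3   -53.8 -1016. ]
(-1, 1, -1, 1) 16021.44 [  77.9  144.1  532.7  296.7  867.5  224.    43.8 -414.7 -965.7]
(-1, 1, -1, -1) 15471.27 [   81.7   131.1   565.2   270.9   892.9   224.7    48.8  -434.4 -1038.1]
(-1, -1, 1, 1) 15064.61 [  74.   177.9 -534.5   -9.4 -946.8 -233.7  290.7  683.7 1357. ]
(-1, -1, 1, -1) 18184.76 [  77.5  164.6 -540.1  -31.6 -990.8 -231.7  307.   713.8 1376.8]
(-1, -1, -1, 1) 2744.36 [  -3.3 -256.3  305.8  510.6  474.8  328.9    2.2  -16.5  -29.6]
(-1, -1, -1, -1) 1.08 [-1.000e-01  8.990e+01  2.670e+02  4.988e+02  4.130e+02  3.085e+02
  8.300e+00  8.900e+00  5.130e+01]
```

```bash
cat > ik.py <<'E'
from fit import *
sg=(-1,-1,-1,-1)
lo=np.array([-164.97,-17.58,-87.97,11.32,-80.73,10.89,-147.41]);hi=np.array([164.97,116.51,89.64,138.91,260.73,115.49,147.41])
def ik(P,p,Rm,q0,w=1e-3,qref=None):
    qref=q0 if qref is None else qref
    f=lambda q:np.r_[(lambda a:np.r_[a[0]-p,300*(a[1].as_matrix()-Rm).ravel()])(fk(q,P,sg)),w*(q-qref)]
    return least_squares(f,np.clip(q0,lo+.1,hi-.1),bounds=(lo,hi))
E
python3 - <<'E'
from ik import *
S=[np.load("s0.npy"),np.load("s1.npy")]
P=fit(S,sg).x;np.save("P.npy",P)
m=np.array([619.5,-85,167])
rng=np.random.default_rng(0)
for nm,Rm,t in [("A grasp",RA,30),("B grasp",RB,30),("A out",RA,150),("B out",RB,150)]:
    p=m+t*xd-19*zd;sol=[]
    for k in range(40):
        q0=rng.uniform(lo,hi) if k else S[1][:7]
        r=ik(P,p,Rm,q0,1e-4)
        if r.cost<1: sol.append(r.x)
    sol=np.array(sol);print(nm,len(sol))
    if len(sol):
        print(sol[np.argsort(sol[:,6])][::max(1,len(sol)//8)].round(0))
E
```

```text
A grasp 24
[[ 54.  70. -88.  88.  41.  81. -13.]
 [ 52.  60. -74.  88.  27.  74.  -3.]
 [ 51.  55. -68.  88.  21.  72.   3.]
 [ 49.  52. -62.  88.  16.  71.   7.]
 [ 36.  41. -34.  89.  -6.  69.  27.]
 [ 24.  37. -13.  89. -19.  71.  39.]
 [ 10.  37.  11.  90. -31.  76.  51.]
 [ -2.  40.  33.  89. -41.  84.  61.]]
B grasp 12
[[  32.   39.  -25.   89.  -12.   70. -147.]
 [  32.   39.  -25.   89.  -12.   70. -147.]
 [  24.   37.  -12.   89.  -19.   72. -140.]
 [  22.   36.   -8.   89.  -21.   72. -138.]
 [  20.   36.   -5.   90.  -23.   73. -137.]
 [  12.   36.    7.   90.  -29.   76. -131.]
 [  12.   36.    8.   90.  -29.   76. -131.]
 [   9.   37.   12.   90.  -31.   77. -128.]
 [   5.   38.   21.   89.  -35.   79. -125.]
 [  -2.   40.   32.   89.  -41.   83. -120.]
 [ -12.   47.   52.   89.  -51.   92. -111.]
 [ -20.   68.   85.   88.  -71.  115.  -97.]]
A out 25
[[ 50.  60. -88.  93.  32.  75. -20.]
 [ 50.  59. -86.  93.  30.  74. -18.]
 [ 49.  52. -78.  93.  22.  71. -11.]
 [ 44.  41. -61.  94.   6.  67.   4.]
 [ 25.  29. -25.  95. -17.  69.  27.]
 [ 14.  28.  -7.  95. -25.  72.  35.]
 [  5.  28.   6.  95. -30.  75.  41.]
 [ -3.  28.  18.  95. -34.  78.  46.]
 [-29.  46.  69.  94. -57. 100.  67.]]
B out 16
[[  18.   28.  -13.   95.  -23.   71. -147.]
 [  18.   28.  -13.   95.  -23.   71. -147.]
 [  11.   27.   -3.   95.  -27.   73. -143.]
 [  -3.   28.   18.   95.  -34.   78. -134.]
 [  -5.   29.   23.   95.  -36.   79. -133.]
 [ -14.   32.   36.   95.  -41.   84. -127.]
 [ -20.   35.   47.   94.  -46.   88. -122.]
 [ -27.   43.   63.   94.  -53.   96. -115.]]
```

```bash
python3 - <<'E'
from h import *
s=monitor.state();print(rv(RA,s['ee_rot']))
m=np.array([619.5,-85,167]);print(m+30*xd+100*zd-s['eef_pos'])
E
```

```text
[ 17.56907438  13.96047106 -28.86190641]
[ 328.17107439 -537.5899029    -9.0527257 ]
```

Call:
step_arm:
  deltas:
    - {"hand": 0, "tx": 12, "ty": -20, "tz": 6, "ax": 1, "ay": 1, "az": -2}
    - {"hand": 0, "tx": 22, "ty": -36, "tz": 6, "ax": 1.5, "ay": 1.2, "az": -2.5}
    - {"hand": 0, "tx": 26, "ty": -42, "tz": 6, "ax": 1.5, "ay": 1.2, "az": -2.5}
    - {"hand": 0, "tx": 26, "ty": -42, "tz": 6, "ax": 1.5, "ay": 1.2, "az": -2.5}
    - {"hand": 0, "tx": 26, "ty": -42, "tz": 6, "ax": 1.5, "ay": 1.2, "az": -2.5}
    - {"hand": 0, "tx": 26, "ty": -42, "tz": 6, "ax": 1.5, "ay": 1.2, "az": -2.5}
    - {"hand": 0, "tx": 26, "ty": -42, "tz": 0, "ax": 1.5, "ay": 1.2, "az": -2.5}
    - {"hand": 0, "tx": 26, "ty": -42, "tz": 0, "ax": 1.5, "ay": 1.2, "az": -2.5}
    - {"hand": 0, "tx": 26, "ty": -42, "tz": 0, "ax": 1.5, "ay": 1.2, "az": -2.5}
    - {"hand": 0, "tx": 26, "ty": -42, "tz": 0, "ax": 1.5, "ay": 1.2, "az": -2}
    - {"hand": 0, "tx": 26, "ty": -42, "tz": 0, "ax": 1.5, "ay": 1, "az": -2}
    - {"hand": 0, "tx": 26, "ty": -42, "tz": 0, "ax": 1, "ay": 1, "az": -2}

```text
time_s: 1.95
eef_pos: [588.1, -42.0, 312.1]
ee_rot: [[-0.284, 0.945, -0.162], [0.82, 0.327, 0.47], [0.497, 0.001, -0.868]]
wrist_force: [1.0, 0.7, 0.2]
finger_gap: 92.0
```

Call:
step_arm:
  deltas:
    - {"hand": 0, "tx": 20, "ty": -40, "tz": -10, "ax": 0.5, "ay": 0.5, "az": -1}
    - {"hand": 0, "tx": 12, "ty": -25, "tz": -10, "ax": 0, "ay": 0, "az": 0}
    - {"hand": 0, "tx": 0, "ty": -10, "tz": -8, "ax": 0, "ay": 0, "az": 0}
    - {"hand": 0, "tx": 0, "ty": 0, "tz": 0, "ax": 0, "ay": 0, "az": 0}
    - {"hand": 0, "tx": 0, "ty": 0, "tz": 0, "ax": 0, "ay": 0, "az": 0}

```text
time_s: 2.45
eef_pos: [619.0, -113.7, 284.8]
ee_rot: [[-0.268, 0.95, -0.162], [0.819, 0.313, 0.481], [0.507, -0.004, -0.862]]
wrist_force: [0.0, 0.4, 0.0]
finger_gap: 91.9
```

```bash
python3 - <<'E'
from h import *
s=monitor.state();np.save("s2.npy",np.r_[s['q'],s['eef_pos'],s['ee_rot'].ravel()]);print(s['q'],s['eef_pos'],s['dq'].round(2))
print(rv(RA,s['ee_rot']))
c=cams.get_calibration("wrist");p,d=cams.read_camera("wrist");cv2.imwrite("pics/wrist2.png",p[:,:,::-1]);np.savez("wrist2.npz",p=p,d=d,**c)
m=np.array([619.5,-85,167]);print(m+30*xd+100*zd-s['eef_pos'])
print(proj(c,[m,m+105*xd,m+30*xd]))
E
```

```text
[ 15.15500684  35.68057368   9.45889301  74.6512461  -27.46400485
  92.01744063  46.4787575 ] [ 618.99436707 -113.68790739  284.81744326] [-0.77 -1.61 -0.5  -0.32 -0.26  0.1   0.  ]
[-0.38302447 -0.35479328 -0.726899  ]
[  7.7283571    5.78035297 -16.21490326]
[[327.31769254 275.30429668]
 [329.81159516 150.84435948]
 [328.00678395 242.0874558 ]]
```

View pics/wrist2.png

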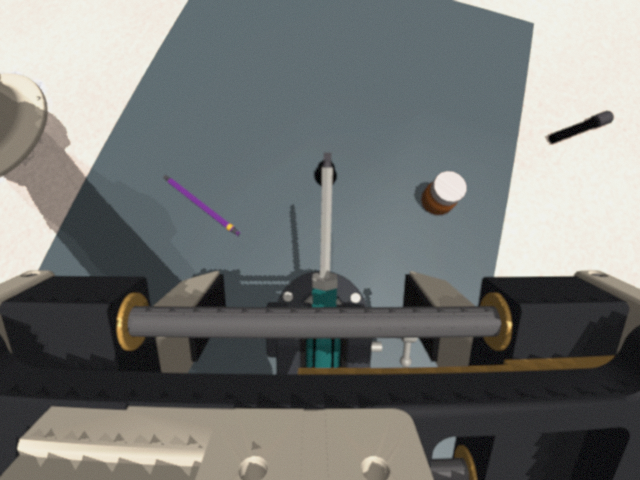

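The wrist view shows the blade running from its tip at about (328,152) to the mouth at about (325,275), close to the predicted line. I'll refine that.

```bash
python3 - <<'E'
from h import *
D=np.load("wrist2.npz");p,d=D['p'],D['d'];c={k:(float(D[k]) if D[k].ndim==0 else D[k]) for k in['fx','fy','cx','cy','k1','rvec','tvec']}
g=p.max(2).astype(int);P=[];UV=[]
for v in range(150,290,2):
    m=np.where(g[v,310:345]>130)[0]+310
    if not len(m): print(v,'-',p[v,322:332].max(1));continue
    u=m.mean();dd=np.median(d[v,m]); 
    if v%10==0 or v>264 or v<172:print(v,m.min(),m.max(),dd)
    if 172<v<262:
        o,r=ray(c,(u,v));P.append(o+r*dd+4*r/np.linalg.norm(r));UV.append((u,v))
P=np.array(P);cen=P.mean(0);dr=np.linalg.svd(P-cen)[2][0];dr*=np.sign(dr[1])
print("wrist line",cen,dr,"elev",np.degrees(np.arcsin(dr[2])),"az",np.degrees(np.arctan2(dr[1],dr[0])))
l=cv2.fitLine(np.array(UV,np.float32),cv2.DIST_L2,0,.01,.01).ravel()
a=l[2:]+l[:2]*-30;b=l[2:]+l[:2]*30
o,r1=ray(c,a);_,r2=ray(c,b);n=np.cross(r1,r2);n/=np.linalg.norm(n);n*=np.sign(n@yd)
print("plane normal vs yd",n,yd, "dot xd",np.degrees(n@xd))
m=np.array([619.5,-85,167]);print("offset of m along y from plane", n@(m-o), n@(m+105*xd-o),"scene depthline pt",n@(np.array([607.08,-45.68,188.57])-o))
t=(167-cen[2])/dr[2];print("line at z167",cen+dr*t,"line perp offset to model",(cen-m)@yd,(cen-m)@zd,(cen-m)@xd)
for uv in [(325,276),(328,152)]: 
    o,r=ray(c,uv)
    # intersect plane thru m with normal zd
    t=(m-o)@zd/(r@zd);q=o+r*t-m;print(uv,q@xd,q@yd)
s=monitor.state()
print("tool origin rel m: ",(s['eef_pos']-m)@xd,(s['eef_pos']-m)@yd,(s['eef_pos']-m)@zd, s['eef_pos'])
cv2.imwrite("pics/w2z.png",cv2.resize(p[140:300,270:390,::-1],None,fx=3.7,fy=3.7,interpolation=cv2.INTER_CUBIC))
E
```

```text
150 - [116 117 118 115 114 115 116 112 119 116]
152 - [115 111 105 100 101 105 103 102 108 110]
154 - [114 103  91  84  83  86  86  83  89 103]
156 - [114 103  89  88  88  88  85  87  92 103]
158 - [113  99  95  85  83  87  88  87  86 107]
160 - [76 70 67 75 79 81 84 86 82 95]
162 - [29 43 51 72 84 87 89 80 70 67]
164 - [29 43 63 77 87 93 91 83 73 49]
166 - [ 56  71  80  91 100 105 104  99  89  77]
168 323 331 265.93124
170 322 331 266.7097
180 322 331 268.56595
190 321 332 270.55365
200 322 332 272.43494
210 321 331 274.83832
220 320 331 276.98468
230 320 331 279.3327
240 321 331 280.21747
250 319 344 283.64343
260 319 343 286.60815
266 320 341 287.3944
268 318 344 460.78992
270 320 344 288.99295
272 320 344 288.94162
274 320 344 289.2153
276 318 324 289.7746
278 314 322 287.1978
280 314 315 284.9046
282 - [104 103 104 106 111 109 111 109 110 110]
284 - [106 104 108 108 108 113 111 111 115 111]
286 - [105 107 105 109 110 109 111 112 108 110]
288 - [104 103 104 109 109 110 107 108 101 103]
wrist line [604.36648346 -42.59551848 190.62179885] [-0.28121161  0.81896271  0.50022005] elev 30.014559756523678 az 108.95120814799596
plane normal vs yd [-0.95153192 -0.3058218  -0.03255828] [-0.95371695 -0.3007058   0.        ] dot xd -1.2074333031322382
offset of m along y from plane -0.661959356199547 -2.874696453177834 scene depthline pt -1.571128103995727
line at z167 [617.64608708 -81.26924286 167.        ] line perp offset to model 1.6818177277025705 -2.0392267051450177 50.775641628281925
(325, 276) -0.6713183281983106 2.004759027200524
(328, 152) 104.09188120228058 1.4183394322940166
tool origin rel m:  35.995241208470716 8.75322720067778 116.12721949025246 [ 619.2381234  -113.27837394  285.56674309]
```

View pics/w2z.png

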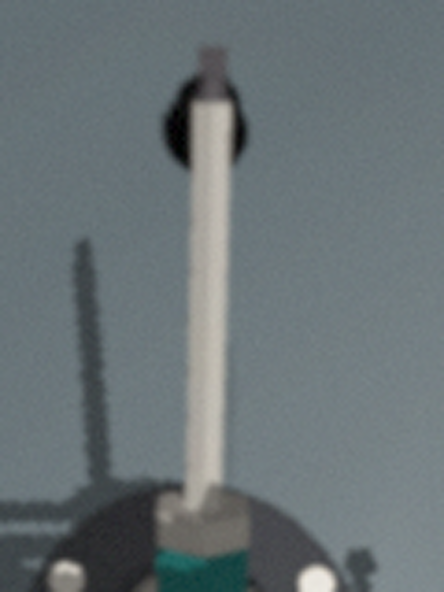

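```bash
python3 - <<'E'
from h import *
D=np.load("wrist2.npz");p,d=D['p'],D['d'];c={k:(float(D[k]) if D[k].ndim==0 else D[k]) for k in['fx','fy','cx','cy','k1','rvec','tvec']}
g=p.max(2).astype(int);P=[];UV=[]
for v in range(170,270):
    m=np.where(g[v,310:334]>130)[0]+310
    u=m.mean();dd=np.median(d[v,m]);o,r=ray(c,(u,v));P.append(o+r*dd+4*r/np.linalg.norm(r));UV.append((u,v))
P=np.array(P);cen=np.median(P,0);dr=np.linalg.svd(P-P.mean(0))[2][0];dr*=np.sign(dr[1])
print(cen,dr,"elev",np.degrees(np.arcsin(dr[2])),"az",np.degrees(np.arctan2(dr[1],dr[0])))
l=cv2.fitLine(np.array(UV,np.float32),cv2.DIST_HUBER,0,.01,.01).ravel();print(l)
m=np.array([619.5,-85,167])
for v in (175,265):
    uv=l[2:]+l[:2]*(v-l[3])/l[1];o,r=ray(c,uv);t=(m-o)@zd/(r@zd);q=o+r*t-m;print(uv,q@xd,q@yd)
for x in P[::15]-m: print((x@xd).round(1),(x@yd).round(2),(x@zd).round(2))
E
```

```text
[604.19320799 -44.34320024 189.84756627] [-0.25417096  0.82936599  0.49754314] elev 29.837588237382295 az 107.03842523368468
[ 2.5008412e-02 -9.9968725e-01  3.2578500e+02  2.1950000e+02]
[326.89822 175.     ] 86.031661239974 1.9707808944747132
[324.64676 265.     ] 9.457655770101612 2.489202842155199
89.9 2.3 -2.42
77.8 2.09 -2.18
65.5 1.46 -1.91
52.9 2.07 -1.69
40.0 2.25 -2.25
27.0 2.46 -1.53
13.6 2.66 -1.31
```

Call:
step_arm:
  deltas:
    - {"hand": 0, "tx": -1, "ty": 5, "tz": -10, "ax": -0.1, "ay": -0.1, "az": -0.2}
    - {"hand": 0, "tx": -1, "ty": 8, "tz": -16, "ax": -0.1, "ay": -0.1, "az": -0.2}
    - {"hand": 0, "tx": -2, "ty": 9, "tz": -17, "ax": -0.1, "ay": -0.1, "az": -0.2}
    - {"hand": 0, "tx": -2, "ty": 9, "tz": -17, "ax": -0.1, "ay": 0, "az": -0.1}
    - {"hand": 0, "tx": -2, "ty": 9, "tz": -17, "ax": 0, "ay": 0, "az": 0}
    - {"hand": 0, "tx": -1, "ty": 7, "tz": -14, "ax": 0, "ay": 0, "az": 0}
    - {"hand": 0, "tx": -1, "ty": 5, "tz": -10, "ax": 0, "ay": 0, "az": 0}
    - {"hand": 60, "tx": 0, "ty": 0, "tz": 0, "ax": 0, "ay": 0, "az": 0}
    - {"hand": 60, "tx": 0, "ty": 0, "tz": 0, "ax": 0, "ay": 0, "az": 0}

```text
time_s: 3.4
eef_pos: [609.4, -64.0, 184.1]
ee_rot: [[-0.259, 0.954, -0.149], [0.828, 0.299, 0.475], [0.498, -0.001, -0.867]]
wrist_force: [0.2, 0.1, -0.3]
finger_gap: 79.9
```

```bash
cat > st.py <<'E'
from h import *
m=np.array([619.5,-85,167]);s=monitor.state()
e=s['eef_pos']-m
print("t",s['time_s'],"pos",s['eef_pos'].round(1),"xyz_d",(e@xd).round(2),(e@yd).round(2),(e@zd).round(2),"gap",s['finger_gap'].__round__(2))
F=s['wrist_force'];print("F_d",(F@xd).round(1),(F@yd).round(1),(F@zd).round(1),"T",s['torque'].round(2),"rvA",rv(RA,s['ee_rot']).round(2),"rvB",rv(RB,s['ee_rot']).round(2));print("q",s['q'].round(1))
E
python3 st.py; python3 - <<'E'
from h import *
p,d=cams.read_camera("wrist");cv2.imwrite("pics/wrist3.png",p[:,:,::-1])
E
```

```text
t 3.4 pos [609.4 -64.  184.1] xyz_d 28.53 3.28 3.29 gap 79.93
F_d -0.1 -0.2 -0.3 T [-0.62 -0.16  0.01] rvA [0.14 0.01 0.09] rvB [ -26.97   85.62 -155.92]
q [ 12.   37.3   8.2  85.2 -29.   78.8  47.8]
```

View pics/wrist3.png

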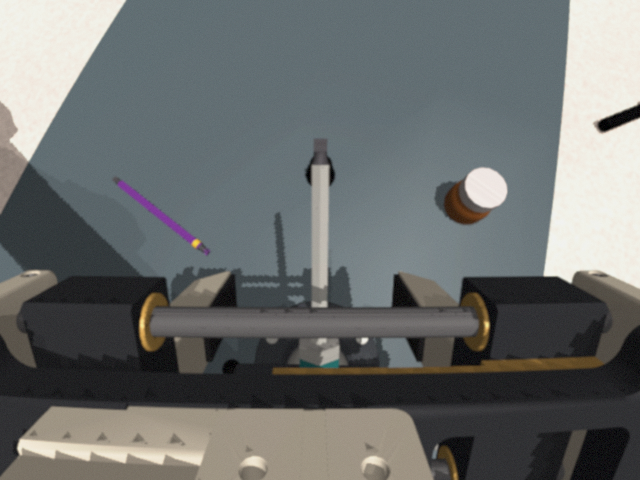

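```bash
python3 - <<'E'
from h import *
s=monitor.state();c=cams.get_calibration("wrist");p,d=cams.read_camera("wrist");np.savez("wrist3.npz",p=p,d=d)
R=s['ee_rot'];o0=s['eef_pos'];g=p.max(2).astype(int)
for v in (180,200,220,240,260,280,296):
    m=np.where(g[v,305:335]>130)[0]+305;u=m.mean();dd=np.median(d[v,m]);o,r=ray(c,(u,v));P=o+r*dd+4*r/np.linalg.norm(r)
    print(v,m.min(),m.max(),dd.round(1),"in tool",(R.T@(P-o0)).round(2))
Rc=cv2.Rodrigues(c['rvec'])[0];print("cam axes in tool",(R.T@Rc.T).round(3),"cam pos in tool",R.T@(-Rc.T@c['tvec']-o0))
for P in ([0,40,0],[0,-40,0],[0,40,-20],[0,-40,-20]): print(P,proj(c,o0+R@np.array(P,float)))
# finger pixels depth
for u,v in((230,285),(400,285),(215,300),(415,300),(225,290),(405,290)): print(u,v,d[v,u],(R.T@(pt(c,(u,v),d[v,u])-o0)).round(1))
cv2.imwrite("pics/w3z.png",cv2.resize(p[260:380,180:460,::-1],None,fx=2.8,fy=2.8,interpolation=cv2.INTER_CUBIC))
E
```

```text
180 312 328 157.0 in tool [56.27  1.23  5.35]
200 311 328 159.9 in tool [46.51  1.04  5.75]
220 310 328 162.6 in tool [36.5   0.83  5.8 ]
240 309 334 165.4 in tool [26.16  1.21  5.87]
260 307 333 168.8 in tool [15.3   1.07  6.42]
280 312 326 170.5 in tool [4.7  0.94 5.23]<stdin>:5: RuntimeWarning: Mean of empty slice.
  ret = ret.dtype.type(ret / rcount)
  return _methods._mean(a, axis=axis, dtype=dtype,
  ret = ret.dtype.type(ret / rcount)
Traceback (most recent call last):
ValueError: zero-size array to reduction operation minimum which has no identity
```

```bash
python3 - <<'E'
from h import *
s=monitor.state();c=cams.get_calibration("wrist");D=np.load("wrist3.npz");p,d=D['p'],D['d']
R=s['ee_rot'];o0=s['eef_pos']
Rc=cv2.Rodrigues(c['rvec'])[0];print("cam axes in tool",(R.T@Rc.T).round(3),"cam pos in tool",R.T@(-Rc.T@c['tvec']-o0))
for P in ([0,40,0],[0,-40,0],[0,40,-20],[0,-40,-20]): print(P,proj(c,o0+R@np.array(P,float)))
for v in (285,300,345,355):
    print(v,[(u,d[v,u].round(1)) for u in list(range(196,246,5))+list(range(386,440,5))])
cv2.imwrite("pics/w3z.png",cv2.resize(p[260:380,180:460,::-1],None,fx=2.8,fy=2.8,interpolation=cv2.INTER_CUBIC))
E
```

```text
cam axes in tool [[-0.    -0.964 -0.266]
 [ 1.    -0.    -0.001]
 [ 0.    -0.266  0.964]] cam pos in tool [  71.79831716   -1.61565679 -157.26078011]
[0, 40, 0] [[395.37392884 292.23898922]]
[0, -40, 0] [[239.03571051 292.27895129]]
[0, 40, -20] [[405.52468997 310.60656534]]
[0, -40, -20] [[229.66423652 310.66401613]]
285 [(196, np.float32(151.4)), (201, np.float32(151.9)), (206, np.float32(150.3)), (211, np.float32(151.1)), (216, np.float32(151.7)), (221, np.float32(150.6)), (226, np.float32(152.9)), (231, np.float32(155.2)), (236, np.float32(163.2)), (241, np.float32(354.4)), (386, np.float32(355.7)), (391, np.float32(164.0)), (396, np.float32(155.6)), (401, np.float32(155.3)), (406, np.float32(151.0)), (411, np.float32(150.8)), (416, np.float32(151.6)), (421, np.float32(150.9)), (426, np.float32(151.4)), (431, np.float32(152.1)), (436, np.float32(354.6))]
300 [(196, np.float32(137.3)), (201, np.float32(137.0)), (206, np.float32(135.7)), (211, np.float32(137.2)), (216, np.float32(138.5)), (221, np.float32(139.7)), (226, np.float32(145.2)), (231, np.float32(153.2)), (236, np.float32
[... 723 characters left out ...]
np.float32(129.1)), (416, np.float32(127.4)), (421, np.float32(124.9)), (426, np.float32(120.0)), (431, np.float32(115.2)), (436, np.float32(110.6))]
355 [(196, np.float32(112.9)), (201, np.float32(118.6)), (206, np.float32(122.4)), (211, np.float32(127.8)), (216, np.float32(128.0)), (221, np.float32(337.1)), (226, np.float32(337.9)), (231, np.float32(336.5)), (236, np.float32(335.9)), (241, np.float32(337.8)), (386, np.float32(337.4)), (391, np.float32(337.0)), (396, np.float32(337.3)), (401, np.float32(336.3)), (406, np.float32(338.8)), (411, np.float32(130.6)), (416, np.float32(129.7)), (421, np.float32(124.6)), (426, np.float32(119.7)), (431, np.float32(115.2)), (436, np.float32(109.1))]
```

View pics/w3z.png

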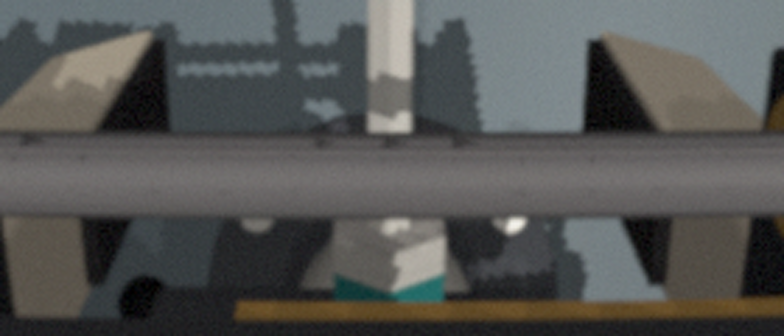

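Call:
step_arm:
  deltas:
    - {"hand": 120, "tx": -0.4, "ty": 4.3, "tz": -6.6, "ax": 0, "ay": 0, "az": 0}
    - {"hand": 120, "tx": -0.4, "ty": 4.3, "tz": -6.6, "ax": 0, "ay": 0, "az": 0}
    - {"hand": 120, "tx": -0.4, "ty": 4.3, "tz": -6.7, "ax": 0, "ay": 0, "az": 0}
    - {"hand": 200, "tx": 0, "ty": 0, "tz": 0, "ax": 0, "ay": 0, "az": 0}
    - {"hand": 200, "tx": 0, "ty": 0, "tz": 0, "ax": 0, "ay": 0, "az": 0}
    - {"hand": 200, "tx": 0, "ty": 0, "tz": 0, "ax": 0, "ay": 0, "az": 0}
    - {"hand": 200, "tx": 0, "ty": 0, "tz": 0, "ax": 0, "ay": 0, "az": 0}
  squeeze: 8

```text
time_s: 4.2
eef_pos: [608.2, -51.3, 164.1]
ee_rot: [[-0.259, 0.954, -0.149], [0.828, 0.299, 0.475], [0.498, -0.001, -0.867]]
wrist_force: [-0.0, -0.0, -0.1]
finger_gap: 22.5
```

```bash
python3 st.py; python3 - <<'E'
from h import *
p,d=cams.read_camera("wrist");cv2.imwrite("pics/wrist4.png",p[:,:,::-1]);np.savez("wrist4.npz",p=p,d=d)
E
```

```text
t 4.2 pos [608.2 -51.3 164.1] xyz_d 29.27 0.61 -20.29 gap 22.53
F_d -0.1 0.0 -0.1 T [-0.62 -0.14 -0.05] rvA [0.14 0.01 0.11] rvB [ -26.95   85.61 -155.9 ]
q [ 11.3  38.1   7.7  86.7 -29.5  76.3  48. ]
```

View pics/wrist4.png

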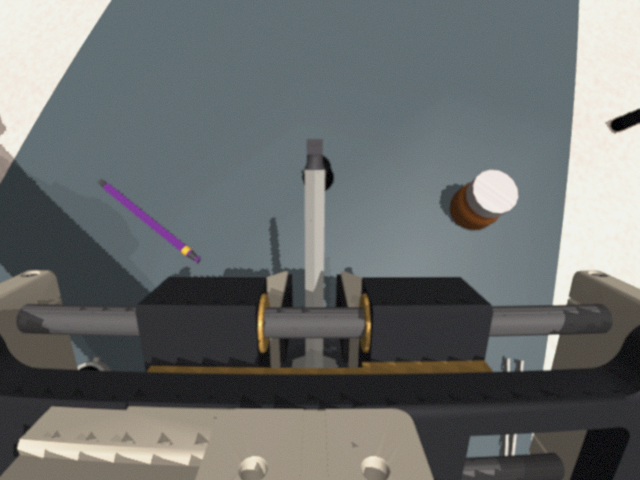

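The blade at about (315,250) sits centred between the fingers (inner edges at 292 and 338). I'm closing now.

Call:
step_arm:
  deltas:
    - {"hand": 255, "tx": 0, "ty": 0, "tz": 0, "ax": 0, "ay": 0, "az": 0}
    - {"hand": 255, "tx": 0, "ty": 0, "tz": 0, "ax": 0, "ay": 0, "az": 0}
    - {"hand": 255, "tx": 0, "ty": 0, "tz": 0, "ax": 0, "ay": 0, "az": 0}
    - {"hand": 255, "tx": 0, "ty": 0, "tz": 0, "ax": 0, "ay": 0, "az": 0}
  squeeze: 8

```text
time_s: 4.65
eef_pos: [608.1, -51.1, 163.9]
ee_rot: [[-0.259, 0.954, -0.15], [0.828, 0.299, 0.475], [0.498, -0.001, -0.867]]
wrist_force: [-0.2, -0.7, 0.7]
finger_gap: 7.6
```

```bash
python3 st.py
```

```text
t 4.65 pos [608.1 -51.1 163.9] xyz_d 29.41 0.67 -20.56 gap 7.6
F_d -0.1 0.4 0.9 T [-0.68 -0.19  0.03] rvA [ 0.13 -0.01  0.1 ] rvB [ -26.98   85.63 -155.89]
q [ 11.3  38.1   7.7  86.8 -29.5  76.3  48. ]
```

Call:
step_arm:
  deltas:
    - {"hand": 255, "tx": 0, "ty": 0, "tz": 0, "ax": 0, "ay": 0, "az": 0}
    - {"hand": 255, "tx": 0, "ty": 0, "tz": 0, "ax": 0, "ay": 0, "az": 0}
    - {"hand": 255, "tx": -0.52, "ty": 1.65, "tz": 1, "ax": 0, "ay": 0, "az": 0}
    - {"hand": 255, "tx": -0.78, "ty": 2.48, "tz": 1.5, "ax": 0, "ay": 0, "az": 0}
    - {"hand": 255, "tx": -0.78, "ty": 2.48, "tz": 1.5, "ax": 0, "ay": 0, "az": 0}
    - {"hand": 255, "tx": -0.78, "ty": 2.48, "tz": 1.5, "ax": 0, "ay": 0, "az": 0}
    - {"hand": 255, "tx": -0.78, "ty": 2.48, "tz": 1.5, "ax": 0, "ay": 0, "az": 0}
  squeeze: 45

```text
time_s: 5.35
eef_pos: [604.3, -39.2, 171.0]
ee_rot: [[-0.259, 0.954, -0.15], [0.827, 0.299, 0.475], [0.498, -0.001, -0.867]]
wrist_force: [0.6, -1.5, -1.0]
finger_gap: 7.1
```

```bash
python3 st.py; python3 - <<'E'
from h import *
p,d=cams.read_camera("wrist");cv2.imwrite("pics/wrist5.png",p[:,:,::-1]);np.savez("wrist5.npz",p=p,d=d)
E
```

```text
t 5.35 pos [604.3 -39.2 171. ] xyz_d 43.84 0.75 -20.64 gap 7.06
F_d -1.9 -0.1 -0.1 T [-0.94 -0.32 -0.05] rvA [ 0.12 -0.02  0.09] rvB [ -27.01   85.64 -155.88]
q [ 10.5  36.9   7.5  87.7 -29.6  76.1  47.2]
```

View pics/wrist5.png

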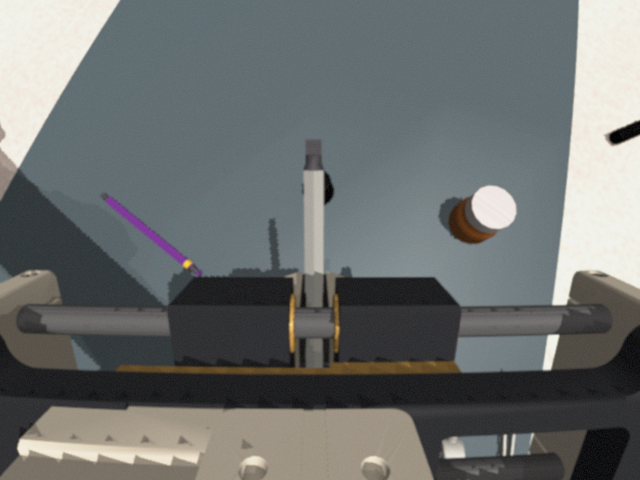

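Call:
step_arm:
  deltas:
    - {"hand": 255, "tx": -1.04, "ty": 3.3, "tz": 2, "ax": 0, "ay": 0, "az": 0}
    - {"hand": 255, "tx": -1.3, "ty": 4.13, "tz": 2.5, "ax": 0, "ay": 0, "az": 0}
    - {"hand": 255, "tx": -1.3, "ty": 4.13, "tz": 2.5, "ax": 0, "ay": 0, "az": 0}
    - {"hand": 255, "tx": -1.3, "ty": 4.13, "tz": 2.5, "ax": 0, "ay": 0, "az": 0}
    - {"hand": 255, "tx": -1.3, "ty": 4.13, "tz": 2.5, "ax": 0, "ay": 0, "az": 0}
    - {"hand": 255, "tx": -1.3, "ty": 4.13, "tz": 2.5, "ax": 0, "ay": 0, "az": 0}
    - {"hand": 255, "tx": -2.6, "ty": 8.26, "tz": 5, "ax": 0, "ay": 0, "az": 0}
    - {"hand": 255, "tx": -3.9, "ty": 12.4, "tz": 7.5, "ax": 0, "ay": 0, "az": 0}
    - {"hand": 255, "tx": -3.9, "ty": 12.4, "tz": 7.5, "ax": 0, "ay": 0, "az": 0}
    - {"hand": 255, "tx": -3.9, "ty": 12.4, "tz": 7.5, "ax": 0, "ay": 0, "az": 0}
    - {"hand": 255, "tx": -3.9, "ty": 12.4, "tz": 7.5, "ax": 0, "ay": 0, "az": 0}
    - {"hand": 255, "tx": -2.6, "ty": 8.26, "tz": 5, "ax": 0, "ay": 0, "az": 0}

```text
time_s: 6.6
eef_pos: [575.7, 52.6, 226.6]
ee_rot: [[-0.261, 0.954, -0.15], [0.827, 0.301, 0.475], [0.499, 0.0, -0.867]]
wrist_force: [0.1, 0.3, -1.6]
finger_gap: 7.2
```

```bash
python3 st.py; python3 - <<'E'
from h import *
s=monitor.state();np.save("s3.npy",np.r_[s['q'],s['eef_pos'],s['ee_rot'].ravel()])
p,d=cams.read_camera("scene");cv2.imwrite("pics/scene6.png",p[:,:,::-1]);np.savez("scene6.npz",p=p,d=d)
E
```

```text
t 6.6 pos [575.7  52.6 226.6] xyz_d 154.86 0.37 -20.62 gap 7.17
F_d -0.6 -0.2 -1.6 T [-0.67 -0.21 -0.  ] rvA [0.09 0.03 0.  ] rvB [ 27.02 -85.71 155.96]
q [  4.1  28.6   6.   93.5 -30.3  75.1  39.6]
```

View pics/scene6.png

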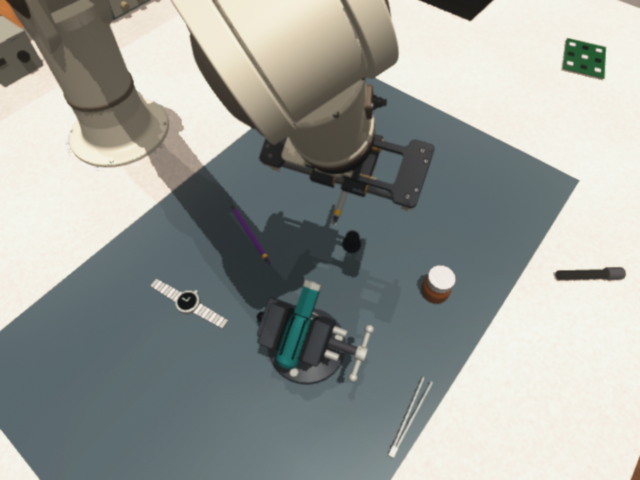

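The blade is out, with the yellow band visible at (337,212) and the socket empty. I'll turn it half a turn about the tool axis.

Call:
step_arm:
  deltas:
    - {"hand": 255, "tx": 0, "ty": 0, "tz": 0, "ax": -0.6, "ay": 1.907, "az": -3.464}
    - {"hand": 255, "tx": 0, "ty": 0, "tz": 0, "ax": -1.203, "ay": 3.815, "az": -6.928}
    - {"hand": 255, "tx": 0, "ty": 0, "tz": 0, "ax": -1.203, "ay": 3.815, "az": -6.928}
    - {"hand": 255, "tx": 0, "ty": 0, "tz": 0, "ax": -1.203, "ay": 3.815, "az": -6.928}
    - {"hand": 255, "tx": 0, "ty": 0, "tz": 0, "ax": -1.203, "ay": 3.815, "az": -6.928}
    - {"hand": 255, "tx": 0, "ty": 0, "tz": 0, "ax": -1.203, "ay": 3.815, "az": -6.928}
    - {"hand": 255, "tx": 0, "ty": 0, "tz": 0, "ax": -1.203, "ay": 3.815, "az": -6.928}
    - {"hand": 255, "tx": 0, "ty": 0, "tz": 0, "ax": -1.203, "ay": 3.815, "az": -6.928}
    - {"hand": 255, "tx": 0, "ty": 0, "tz": 0, "ax": -1.203, "ay": 3.815, "az": -6.928}
    - {"hand": 255, "tx": 0, "ty": 0, "tz": 0, "ax": -1.203, "ay": 3.815, "az": -6.928}
    - {"hand": 255, "tx": 0, "ty": 0, "tz": 0, "ax": -1.203, "ay": 3.815, "az": -6.928}
    - {"hand": 255, "tx": 0, "ty": 0, "tz": 0, "ax": -1.203, "ay": 3.815, "az": -6.928}

```text
time_s: 7.85
eef_pos: [576.0, 50.4, 225.2]
ee_rot: [[0.964, 0.219, -0.152], [0.266, -0.838, 0.476], [-0.023, -0.499, -0.866]]
wrist_force: [-0.2, 0.4, -0.5]
finger_gap: 7.3
```

```bash
python3 st.py
```

```text
t 7.85 pos [576.   50.4 225.2] xyz_d 152.3 0.73 -20.71 gap 7.25
F_d 0.1 0.1 -0.7 T [-0.67 -0.07  0.01] rvA [ 14.02 -44.13  80.03] rvB [-13.21  41.64 -75.86]
q [ -8.2  30.3  23.3  93.9 -37.5  78.8 -46.7]
```

Call:
step_arm:
  deltas:
    - {"hand": 255, "tx": 0, "ty": 0, "tz": 0, "ax": -1.203, "ay": 3.815, "az": -6.928}
    - {"hand": 255, "tx": 0, "ty": 0, "tz": 0, "ax": -1.203, "ay": 3.815, "az": -6.928}
    - {"hand": 255, "tx": 0, "ty": 0, "tz": 0, "ax": -1.203, "ay": 3.815, "az": -6.928}
    - {"hand": 255, "tx": 0, "ty": 0, "tz": 0, "ax": -1.203, "ay": 3.815, "az": -6.928}
    - {"hand": 255, "tx": 0, "ty": 0, "tz": 0, "ax": -1.203, "ay": 3.815, "az": -6.928}
    - {"hand": 255, "tx": 0, "ty": 0, "tz": 0, "ax": -1.203, "ay": 3.815, "az": -6.928}
    - {"hand": 255, "tx": 0, "ty": 0, "tz": 0, "ax": -1.203, "ay": 3.815, "az": -6.928}
    - {"hand": 255, "tx": 0, "ty": 0, "tz": 0, "ax": -1.203, "ay": 3.815, "az": -6.928}
    - {"hand": 255, "tx": 0, "ty": 0, "tz": 0, "ax": -1.203, "ay": 3.815, "az": -6.928}
    - {"hand": 255, "tx": 0, "ty": 0, "tz": 0, "ax": -1.203, "ay": 3.815, "az": -6.928}
    - {"hand": 255, "tx": 0, "ty": 0, "tz": 0, "ax": 0, "ay": 0, "az": 0}
    - {"hand": 255, "tx": 0, "ty": 0, "tz": 0, "ax": 0, "ay": 0, "az": 0}

```text
time_s: 9.05
eef_pos: [576.0, 50.7, 225.2]
ee_rot: [[0.392, -0.907, -0.151], [-0.774, -0.414, 0.478], [-0.497, -0.07, -0.865]]
wrist_force: [-0.3, 0.1, -0.1]
finger_gap: 7.0
```

```bash
python3 st.py
```

```text
t 9.05 pos [576.   50.7 225.2] xyz_d 152.48 0.65 -20.83 gap 7.01
F_d 0.1 0.2 -0.2 T [-0.58 -0.08 -0.03] rvA [ 25.92 -82.08 148.79] rvB [-1.31  3.81 -7.03]
q [ -18.3   33.5   38.3   94.3  -44.2   83.  -120.6]
```

Call:
step_arm:
  deltas:
    - {"hand": 255, "tx": 2, "ty": -6.6, "tz": -4, "ax": -0.4, "ay": 1.3, "az": -2.3}
    - {"hand": 255, "tx": 2, "ty": -6.6, "tz": -4, "ax": -0.45, "ay": 1.3, "az": -2.4}
    - {"hand": 255, "tx": 2.2, "ty": -6.6, "tz": -4, "ax": -0.45, "ay": 1.25, "az": -2.35}
    - {"hand": 255, "tx": 2.1, "ty": -6.6, "tz": -4, "ax": 0, "ay": 0, "az": 0}
    - {"hand": 255, "tx": 0, "ty": 0, "tz": 0, "ax": 0, "ay": 0, "az": 0}
    - {"hand": 255, "tx": 0, "ty": 0, "tz": 0, "ax": 0, "ay": 0, "az": 0}

```text
time_s: 9.65
eef_pos: [584.3, 24.2, 209.3]
ee_rot: [[0.258, -0.954, -0.151], [-0.826, -0.298, 0.478], [-0.501, 0.001, -0.866]]
wrist_force: [0.5, 0.0, -0.1]
finger_gap: 6.9
```

```bash
python3 st.py; python3 - <<'E'
from h import *
for n in("wrist","scene","side"):
    c=cams.get_calibration(n);s=monitor.state()
    p,d=cams.read_camera(n);cv2.imwrite(f"pics/{n}7.png",p[:,:,::-1]);np.savez(n+"7.npz",p=p,d=d,R=s['ee_rot'],o=s['eef_pos'],**c)
p=np.load("scene7.npz")['p'];cv2.imwrite("pics/scene7z.png",cv2.resize(p[190:340,250:430,::-1],None,fx=4,fy=4,interpolation=cv2.INTER_CUBIC))
p=np.load("side7.npz")['p'];cv2.imwrite("pics/side7z.png",cv2.resize(p[130:270,270:430,::-1],None,fx=4,fy=4,interpolation=cv2.INTER_CUBIC))
E
```

```text
t 9.65 pos [584.3  24.2 209.3] xyz_d 120.46 0.73 -20.71 gap 6.93
F_d -0.2 -0.5 -0.1 T [-0.53 -0.08 -0.07] rvA [ -27.05   85.83 -155.7 ] rvB [-0.03 -0.09  0.14]
q [ -16.4   36.4   39.6   92.9  -45.4   83.9 -125.6]
```

View pics/wrist7.png

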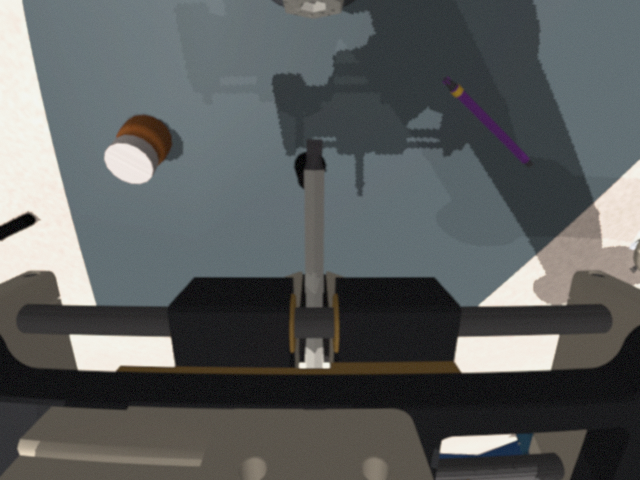

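View pics/scene7z.png

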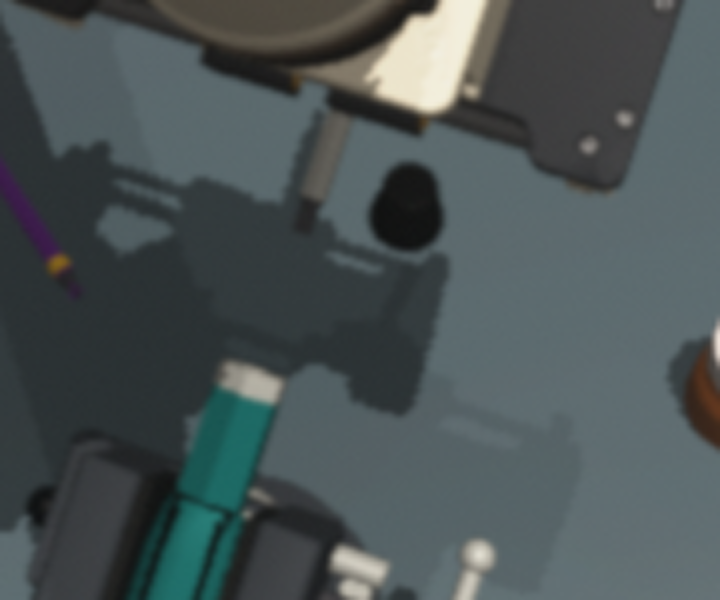

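View pics/side7z.png

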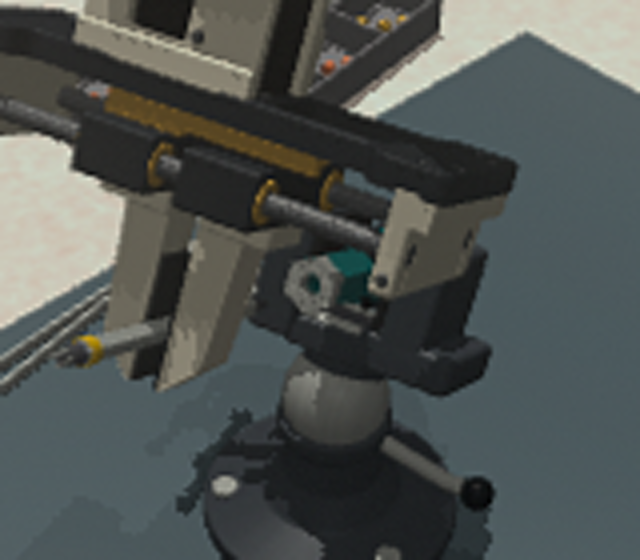

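```bash
python3 - <<'E'
from h import *
def ld(f):
    D=np.load(f);return D,{k:(float(D[k]) if D[k].ndim==0 else D[k]) for k in['fx','fy','cx','cy','k1','rvec','tvec']}
# wrist in-hand line: grasp-home (wrist4, just before closing), pulled (wrist5), flipped (wrist7)
D7,c7=ld("wrist7.npz")
Rc=cv2.Rodrigues(c7['rvec'])[0];R,o0=D7['R'],D7['o']
for f in("wrist4","wrist5","wrist7"):
    D=np.load(f+".npz");p,d=D['p'],D['d'];g=p.max(2).astype(int);P=[];UV=[]
    for v in range(176,272,2):
        row=g[v,296:335];th=105
        # edges by saturation: blade is neutral/brighter than bluish mat
        q=p[v,296:335].astype(int);mask=(q[:,0]-q[:,2]>-6)
        m=np.where(mask)[0]+296
        if len(m)<10: continue
        dd=d[v,m];ok=abs(dd-np.median(dd))<6;m=m[ok];u=(m.min()+m.max())/2
        UV.append((u,v,m.max()-m.min()));o,r=ray(c7,(u,v));P.append(R.T@(o+r*np.median(d[v,m])-o0))
    P=np.array(P);UV=np.array(UV)
    ax=np.polyfit(P[:,0],P[:,1],1);az=np.polyfit(P[:,0],P[:,2],1)
    print(f,len(P),"width",UV[::12,2],"tool y(x)",ax.round(4),"tool z(x)",az.round(4),"pitch deg",np.degrees(np.arctan(az[0])).round(2),"yaw",np.degrees(np.arctan(ax[0])).round(2), "z at x=40",np.polyval(az,40).round(2),"y at40",np.polyval(ax,40).round(2))
D,c=ld("scene7.npz");p,d=D['p'],D['d']
for v in range(222,252,2):
    q=p[v,316:342].astype(int);print(v,q.max(1).tolist(), (q[:,0]-q[:,2]).tolist())
E
```

```text
wrist4 48 width [19. 18. 18. 18.] tool y(x) [-0.0018  1.7488] tool z(x) [-2.00000e-04 -2.24754e+01] pitch deg -0.01 yaw -0.1 z at x=40 -22.48 y at40 1.68
wrist5 48 width [19. 18. 18. 18.] tool y(x) [-0.0031  1.4119] tool z(x) [ 1.9000e-03 -2.2646e+01] pitch deg 0.11 yaw -0.18 z at x=40 -22.57 y at40 1.29
wrist7 48 width [19. 18. 19. 17.] tool y(x) [1.5000e-03 1.5668e+00] tool z(x) [ 1.00000e-04 -2.27435e+01] pitch deg 0.01 yaw 0.09 z at x=40 -22.74 y at40 1.63
222 [109, 110, 109, 109, 109, 109, 109, 109, 108, 103, 91, 75, 65, 66, 75, 85, 89, 94, 97, 96, 91, 95, 105, 108, 109, 108] [-18, -18, -17, -18, -18, -18, -18, -17, -18, -17, -15, -11, -9, -6, 1, 7, 9, 10, 9, 9, 6, -6, -15, -17, -17, -17]
224 [109, 109, 109, 109, 109, 109, 108, 108, 102, 84, 68, 62, 63, 70, 80, 87, 92, 95, 97, 93, 93, 100, 108, 109, 109, 110] [-18, -18, -18, -18, -19, -18, -18, -18, -17, -14, -10, -10, -7, -2, 5, 7, 9, 9, 9, 7, -2, -12, -17, -17, -18, -17]
226 [109, 109, 109, 108, 109, 109, 109, 106, 95, 77, 65, 63, 66, 76, 85, 89, 95, 98, 95, 91, 97, 106, 109, 109, 110, 110] [-18, -18, -18, -18, -18, -18, -18, 
[... 2233 characters left out ...]
 61, 62, 61, 61, 57, 49, 42, 39, 39, 42, 51, 59, 62, 64, 70, 89, 103, 108, 109, 109, 109, 109, 108, 98] [-11, -10, -10, -11, -10, -10, -8, -5, -2, -1, 0, -2, -6, -8, -9, -10, -11, -14, -16, -17, -17, -18, -18, -18, -18, -16]
248 [62, 61, 61, 61, 61, 61, 59, 57, 54, 52, 49, 51, 57, 60, 61, 61, 62, 71, 90, 103, 107, 108, 109, 109, 109, 107] [-10, -10, -10, -10, -10, -9, -9, -8, -7, -6, -5, -6, -8, -9, -10, -9, -10, -12, -14, -16, -17, -17, -17, -17, -17, -17]
250 [62, 61, 61, 61, 61, 61, 60, 61, 61, 62, 61, 61, 61, 61, 62, 62, 61, 64, 71, 73, 79, 93, 101, 103, 104, 106] [-10, -10, -10, -10, -9, -9, -9, -10, -9, -10, -10, -9, -10, -10, -10, -10, -10, -11, -11, -11, -12, -15, -16, -17, -16, -17]
```

Call:
step_arm:
  deltas:
    - {"hand": 255, "tx": 1.56, "ty": -4.96, "tz": -3, "ax": 0, "ay": 0, "az": 0}
    - {"hand": 255, "tx": 2.6, "ty": -8.26, "tz": -5, "ax": 0, "ay": 0, "az": 0}
    - {"hand": 255, "tx": 2.6, "ty": -8.26, "tz": -5, "ax": 0, "ay": 0, "az": 0}
    - {"hand": 255, "tx": 2.6, "ty": -8.26, "tz": -5, "ax": 0, "ay": 0, "az": 0}
    - {"hand": 255, "tx": 1.3, "ty": -4.13, "tz": -2.5, "ax": 0, "ay": 0, "az": 0}
    - {"hand": 255, "tx": 0, "ty": 0, "tz": 0, "ax": 0, "ay": 0, "az": 0}

```text
time_s: 10.4
eef_pos: [594.9, -11.0, 188.0]
ee_rot: [[0.254, -0.955, -0.151], [-0.828, -0.296, 0.477], [-0.5, 0.003, -0.866]]
wrist_force: [-0.3, -0.3, -0.1]
finger_gap: 6.5
```

```bash
python3 st.py; python3 - <<'E'
from h import *
p,d=cams.read_camera("side");cv2.imwrite("pics/side8.png",cv2.resize(p[130:270,270:430,::-1],None,fx=4,fy=4,interpolation=cv2.INTER_CUBIC))
p,d=cams.read_camera("scene");cv2.imwrite("pics/scene8.png",cv2.resize(p[190:340,250:430,::-1],None,fx=4,fy=4,interpolation=cv2.INTER_CUBIC))
E
```

```text
t 10.4 pos [594.9 -11.  188. ] xyz_d 78.04 1.24 -20.81 gap 6.55
F_d -0.2 0.3 -0.0 T [-0.55 -0.03  0.  ] rvA [ -27.04   85.68 -155.55] rvB [ 0.04 -0.19  0.31]
q [ -12.6   39.7   39.3   90.7  -45.9   84.5 -122.6]
```

View pics/side8.png

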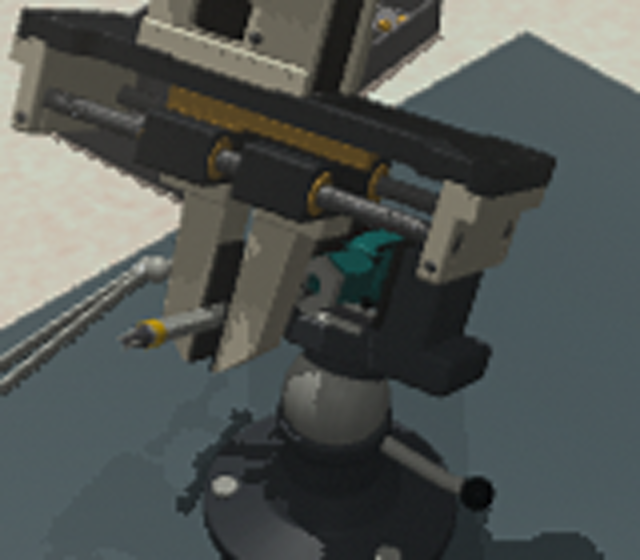

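View pics/scene8.png

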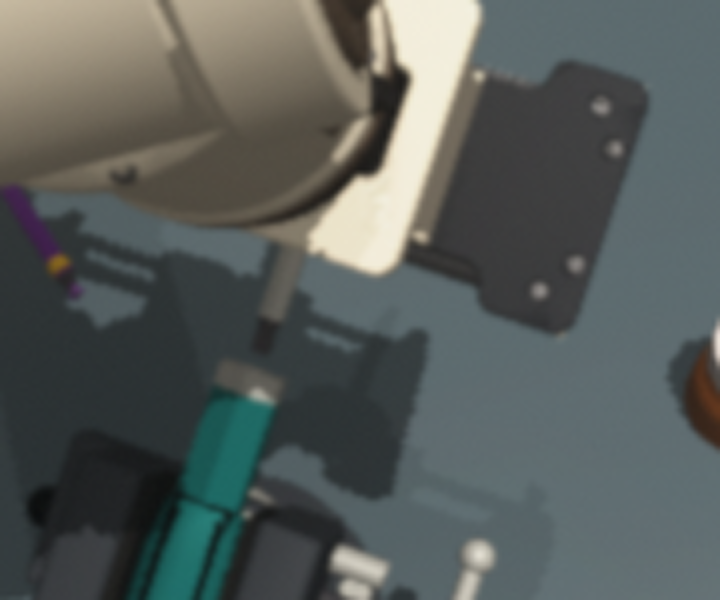

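Call:
step_arm:
  deltas:
    - {"hand": 255, "tx": 0.52, "ty": 0.17, "tz": 0.1, "ax": 0.04, "ay": -0.19, "az": 0.31}
    - {"hand": 255, "tx": 0.52, "ty": -1.65, "tz": -1, "ax": 0, "ay": 0, "az": 0}
    - {"hand": 255, "tx": 0.52, "ty": -1.65, "tz": -1, "ax": 0, "ay": 0, "az": 0}
    - {"hand": 255, "tx": 0.52, "ty": -1.65, "tz": -1, "ax": 0, "ay": 0, "az": 0}
    - {"hand": 255, "tx": 0.52, "ty": -1.65, "tz": -1, "ax": 0, "ay": 0, "az": 0}
    - {"hand": 255, "tx": 0, "ty": 0, "tz": 0, "ax": 0, "ay": 0, "az": 0}

```text
time_s: 11.1
eef_pos: [597.6, -16.5, 184.7]
ee_rot: [[0.262, -0.953, -0.15], [-0.825, -0.302, 0.477], [-0.5, -0.001, -0.866]]
wrist_force: [-0.2, 0.6, -1.3]
finger_gap: 7.3
```

```bash
python3 st.py
```

```text
t 11.1 pos [597.6 -16.5 184.7] xyz_d 71.16 0.33 -20.64 gap 7.3
F_d -0.1 0.0 -1.5 T [-0.57 -0.01  0.05] rvA [ 27.04 -85.8  155.8 ] rvB [-0.02  0.05 -0.07]
q [ -12.    40.3   39.1   90.2  -46.    84.6 -121.8]
```

Call:
step_arm:
  deltas:
    - {"hand": 255, "tx": 0.23, "ty": -1.74, "tz": -1, "ax": 0, "ay": 0, "az": 0}
    - {"hand": 255, "tx": 0.52, "ty": -1.65, "tz": -1, "ax": 0, "ay": 0, "az": 0}
    - {"hand": 255, "tx": 0.52, "ty": -1.65, "tz": -1, "ax": 0, "ay": 0, "az": 0}
    - {"hand": 255, "tx": 0.52, "ty": -1.65, "tz": -1, "ax": 0, "ay": 0, "az": 0}
    - {"hand": 255, "tx": 0.52, "ty": -1.65, "tz": -1, "ax": 0, "ay": 0, "az": 0}
    - {"hand": 255, "tx": 0.52, "ty": -1.65, "tz": -1, "ax": 0, "ay": 0, "az": 0}

```text
time_s: 11.7
eef_pos: [600.5, -26.2, 178.9]
ee_rot: [[0.262, -0.953, -0.15], [-0.825, -0.302, 0.477], [-0.5, -0.001, -0.866]]
wrist_force: [-1.1, -0.1, -0.1]
finger_gap: 7.1
```

```bash
python3 st.py
```

```text
t 11.7 pos [600.5 -26.2 178.9] xyz_d 59.44 0.49 -20.6 gap 7.08
F_d 0.1 1.1 -0.2 T [-0.54 -0.02  0.02] rvA [ 27.03 -85.81 155.77] rvB [-0.04  0.06 -0.09]
q [ -10.9   41.2   39.    89.5  -46.2   84.8 -121. ]
```

Call:
step_arm:
  deltas:
    - {"hand": 255, "tx": 0.33, "ty": -1.71, "tz": -1, "ax": 0, "ay": 0, "az": 0}
    - {"hand": 255, "tx": 0.52, "ty": -1.65, "tz": -1, "ax": 0, "ay": 0, "az": 0}
    - {"hand": 255, "tx": 0.52, "ty": -1.65, "tz": -1, "ax": 0, "ay": 0, "az": 0}
    - {"hand": 255, "tx": 0.52, "ty": -1.65, "tz": -1, "ax": 0, "ay": 0, "az": 0}
    - {"hand": 255, "tx": 0.52, "ty": -1.65, "tz": -1, "ax": 0, "ay": 0, "az": 0}
    - {"hand": 255, "tx": 0.52, "ty": -1.65, "tz": -1, "ax": 0, "ay": 0, "az": 0}

```text
time_s: 12.3
eef_pos: [603.4, -36.2, 172.9]
ee_rot: [[0.262, -0.953, -0.15], [-0.825, -0.302, 0.477], [-0.5, -0.001, -0.866]]
wrist_force: [-1.7, -0.5, -0.4]
finger_gap: 7.3
```

```bash
python3 st.py
```

```text
t 12.3 pos [603.4 -36.2 172.9] xyz_d 47.47 0.65 -20.61 gap 7.29
F_d -0.1 1.8 -0.3 T [-0.53  0.07  0.02] rvA [ 27.03 -85.81 155.76] rvB [-0.04  0.07 -0.1 ]
q [  -9.9   42.2   38.9   88.7  -46.3   84.9 -120.2]
```

Call:
step_arm:
  deltas:
    - {"hand": 255, "tx": 0.23, "ty": -1.74, "tz": -1, "ax": 0, "ay": 0, "az": 0}
    - {"hand": 255, "tx": 0.52, "ty": -1.65, "tz": -1, "ax": 0, "ay": 0, "az": 0}
    - {"hand": 255, "tx": 0.52, "ty": -1.65, "tz": -1, "ax": 0, "ay": 0, "az": 0}
    - {"hand": 255, "tx": 0.52, "ty": -1.65, "tz": -1, "ax": 0, "ay": 0, "az": 0}
    - {"hand": 255, "tx": 0.52, "ty": -1.65, "tz": -1, "ax": 0, "ay": 0, "az": 0}

```text
time_s: 12.8
eef_pos: [605.7, -43.9, 168.1]
ee_rot: [[0.263, -0.953, -0.151], [-0.824, -0.303, 0.478], [-0.501, -0.002, -0.865]]
wrist_force: [0.2, 1.2, 2.8]
finger_gap: 7.3
```

```bash
python3 st.py
```

```text
t 12.8 pos [605.7 -43.9 168.1] xyz_d 38.15 0.81 -20.7 gap 7.27
F_d 2.3 -0.5 1.9 T [0.01 0.21 0.01] rvA [ 27.05 -85.86 155.69] rvB [-0.1   0.06 -0.13]
q [  -9.    43.    38.7   88.1  -46.4   85.1 -119.6]
```

Call:
step_arm:
  deltas:
    - {"hand": 255, "tx": 0.4, "ty": -1.24, "tz": -0.75, "ax": 0, "ay": 0, "az": 0}
    - {"hand": 255, "tx": 0.4, "ty": -1.24, "tz": -0.75, "ax": 0, "ay": 0, "az": 0}
    - {"hand": 255, "tx": 0.4, "ty": -1.24, "tz": -0.75, "ax": 0, "ay": 0, "az": 0}
    - {"hand": 255, "tx": 0.4, "ty": -1.24, "tz": -0.75, "ax": 0, "ay": 0, "az": 0}

```text
time_s: 13.2
eef_pos: [607.4, -49.3, 164.9]
ee_rot: [[0.263, -0.953, -0.15], [-0.825, -0.302, 0.477], [-0.5, -0.001, -0.866]]
wrist_force: [-0.2, 1.6, 2.1]
finger_gap: 6.7
```

```bash
python3 st.py
```

```text
t 13.2 pos [607.4 -49.3 164.9] xyz_d 31.58 0.82 -20.63 gap 6.67
F_d 2.4 -0.3 1.0 T [ 0.11  0.16 -0.03] rvA [ 27.02 -85.81 155.76] rvB [-0.04  0.08 -0.1 ]
q [  -8.5   43.5   38.7   87.7  -46.5   85.2 -119.2]
```

Call:
step_arm:
  deltas:
    - {"hand": 255, "tx": 0.2, "ty": -0.62, "tz": -0.38, "ax": 0, "ay": 0, "az": 0}
    - {"hand": 255, "tx": 0.2, "ty": -0.62, "tz": -0.38, "ax": 0, "ay": 0, "az": 0}
    - {"hand": 255, "tx": 0, "ty": 0, "tz": 0, "ax": 0, "ay": 0, "az": 0}

```text
time_s: 13.5
eef_pos: [607.8, -50.8, 164.1]
ee_rot: [[0.262, -0.953, -0.15], [-0.825, -0.302, 0.477], [-0.5, -0.001, -0.866]]
wrist_force: [-0.2, 1.5, 2.2]
finger_gap: 7.3
```

```bash
python3 st.py
```

```text
t 13.5 pos [607.8 -50.8 164.1] xyz_d 29.85 0.87 -20.57 gap 7.26
F_d 2.4 -0.3 1.2 T [-0.1   0.   -0.06] rvA [ 27.   -85.78 155.79] rvB [-0.02  0.08 -0.09]
q [  -8.4   43.6   38.7   87.6  -46.5   85.2 -119.2]
```

Still only the ball's drag (2.4 N). I'm pushing on in 0.6 mm steps until the floor shows.

Call:
step_arm:
  deltas:
    - {"hand": 255, "tx": 0.16, "ty": -0.5, "tz": -0.3, "ax": 0, "ay": 0, "az": 0}
    - {"hand": 255, "tx": 0.16, "ty": -0.5, "tz": -0.3, "ax": 0, "ay": 0, "az": 0}

```text
time_s: 13.7
eef_pos: [608.0, -51.4, 163.7]
ee_rot: [[0.263, -0.953, -0.15], [-0.825, -0.302, 0.477], [-0.5, -0.001, -0.866]]
wrist_force: [-0.1, 2.8, 2.2]
finger_gap: 6.8
```

```bash
python3 st.py
```

```text
t 13.7 pos [608.  -51.4 163.7] xyz_d 29.03 0.87 -20.63 gap 6.82
F_d 3.4 -0.7 0.5 T [ 0.06  0.12 -0.04] rvA [ 27.03 -85.82 155.75] rvB [-0.05  0.07 -0.11]
q [  -8.3   43.7   38.7   87.5  -46.5   85.2 -119.1]
```

Call:
step_arm:
  deltas:
    - {"hand": 255, "tx": 0.16, "ty": -0.5, "tz": -0.3, "ax": 0, "ay": 0, "az": 0}
    - {"hand": 255, "tx": 0.16, "ty": -0.5, "tz": -0.3, "ax": 0, "ay": 0, "az": 0}

```text
time_s: 13.9
eef_pos: [608.3, -52.2, 163.1]
ee_rot: [[0.263, -0.953, -0.15], [-0.825, -0.303, 0.478], [-0.501, -0.001, -0.865]]
wrist_force: [-1.6, 2.9, 4.7]
finger_gap: 7.1
```

```bash
python3 st.py
```

```text
t 13.9 pos [608.3 -52.2 163.1] xyz_d 28.08 0.86 -20.66 gap 7.08
F_d 5.2 0.6 2.4 T [ 0.42  0.22 -0.06] rvA [ 27.05 -85.85 155.72] rvB [-0.08  0.06 -0.11]
q [  -8.2   43.8   38.6   87.4  -46.5   85.3 -119. ]
```

Call:
step_arm:
  deltas:
    - {"hand": 255, "tx": 0.16, "ty": -0.5, "tz": -0.3, "ax": 0, "ay": 0, "az": 0}
    - {"hand": 255, "tx": 0.16, "ty": -0.5, "tz": -0.3, "ax": 0, "ay": 0, "az": 0}

```text
time_s: 14.1
eef_pos: [608.3, -52.2, 163.0]
ee_rot: [[0.263, -0.953, -0.151], [-0.824, -0.303, 0.479], [-0.503, -0.001, -0.864]]
wrist_force: [-1.9, 6.1, 6.7]
finger_gap: 7.5
```

```bash
python3 st.py; python3 - <<'E'
from h import *
for n in("side","scene","wrist"):
    p,d=cams.read_camera(n);np.savez(n+"9.npz",p=p,d=d)
    r=(slice(130,270),slice(270,430)) if n=="side" else (slice(150,310),slice(260,420))
    if n!="wrist":p=cv2.resize(p[r],None,fx=4,fy=4 if n=="side" else 3.7,interpolation=cv2.INTER_CUBIC)
    cv2.imwrite(f"pics/{n}9.png",p[:,:,::-1])
E
```

```text
t 14.1 pos [608.3 -52.2 163. ] xyz_d 27.98 0.79 -20.75 gap 7.48
F_d 8.9 0.0 2.6 T [1.05 0.64 0.04] rvA [ 27.13 -85.97 155.59] rvB [-0.19  0.02 -0.16]
q [  -8.1   43.8   38.6   87.3  -46.6   85.4 -118.9]
```

View pics/side9.png

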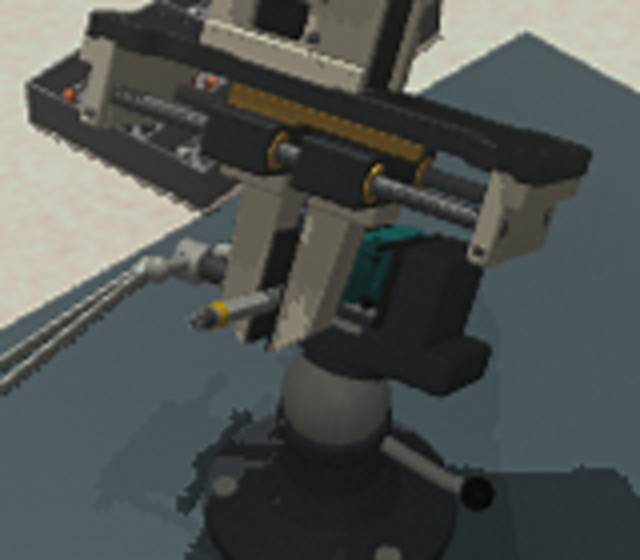

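View pics/wrist9.png

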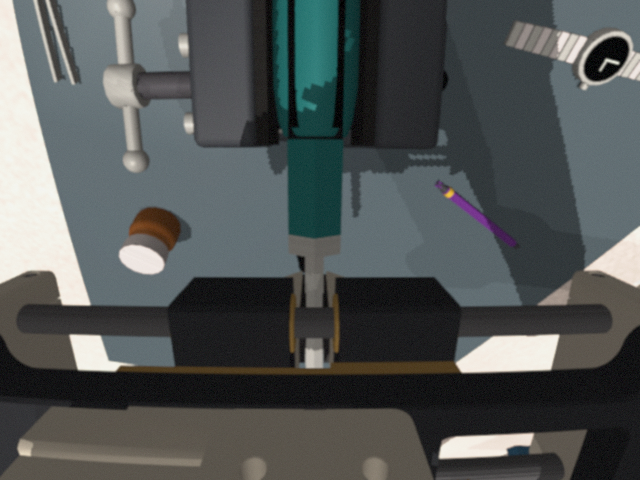

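Call:
step_arm:
  deltas:
    - {"hand": 255, "tx": 0.2, "ty": -0.66, "tz": -0.4, "ax": 0, "ay": 0, "az": 0}
    - {"hand": 255, "tx": 0.2, "ty": -0.66, "tz": -0.4, "ax": 0, "ay": 0, "az": 0}

```text
time_s: 14.45
eef_pos: [608.4, -52.3, 162.9]
ee_rot: [[0.264, -0.953, -0.152], [-0.822, -0.304, 0.481], [-0.505, -0.002, -0.863]]
wrist_force: [-4.7, 8.4, 10.1]
finger_gap: 6.9
```

```bash
python3 st.py
```

```text
t 14.45 pos [608.4 -52.3 162.9] xyz_d 27.84 0.7 -20.83 gap 6.94
F_d 13.2 2.0 4.0 T [1.8  1.04 0.14] rvA [ 27.21 -86.12 155.43] rvB [-0.33 -0.01 -0.22]
q [  -8.    43.9   38.5   87.2  -46.6   85.5 -118.9]
```

Call:
step_arm:
  deltas:
    - {"hand": 255, "tx": -0.2, "ty": 0.66, "tz": 0.4, "ax": 0, "ay": 0, "az": 0}
    - {"hand": 255, "tx": 0, "ty": 0, "tz": 0, "ax": 0, "ay": 0, "az": 0}

```text
time_s: 14.65
eef_pos: [608.4, -52.3, 162.9]
ee_rot: [[0.263, -0.953, -0.152], [-0.823, -0.304, 0.48], [-0.503, -0.002, -0.864]]
wrist_force: [-2.8, 4.9, 7.5]
finger_gap: 6.8
```

```bash
python3 st.py
```

```text
t 14.65 pos [608.4 -52.3 162.9] xyz_d 27.87 0.71 -20.77 gap 6.83
F_d 8.5 1.2 3.7 T [1.12 0.67 0.07] rvA [ 27.15 -86.02 155.52] rvB [-0.24  0.02 -0.2 ]
q [  -8.    43.9   38.6   87.3  -46.6   85.4 -118.9]
```

Call:
step_arm:
  deltas:
    - {"hand": 220, "tx": -0.1, "ty": 0.33, "tz": 0.2, "ax": 0, "ay": 0, "az": 0}
    - {"hand": 200, "tx": 0, "ty": 0, "tz": 0, "ax": 0, "ay": 0, "az": 0}
    - {"hand": 150, "tx": 0, "ty": 0, "tz": 0, "ax": 0, "ay": 0, "az": 0}
    - {"hand": 120, "tx": 0, "ty": 0, "tz": 0, "ax": 0, "ay": 0, "az": 0}
    - {"hand": 120, "tx": 0, "ty": 0, "tz": 0, "ax": 0, "ay": 0, "az": 0}
    - {"hand": 120, "tx": 0, "ty": 0, "tz": 0, "ax": 0, "ay": 0, "az": 0}

```text
time_s: 15.25
eef_pos: [608.7, -54.2, 162.0]
ee_rot: [[0.262, -0.953, -0.15], [-0.825, -0.302, 0.477], [-0.5, -0.001, -0.866]]
wrist_force: [-0.2, 0.3, 0.1]
finger_gap: 46.1
```

```bash
python3 st.py
```

```text
t 15.25 pos [608.7 -54.2 162. ] xyz_d 25.78 1.02 -20.67 gap 46.15
F_d 0.4 0.1 -0.1 T [-0.54 -0.03  0.01] rvA [ 27.03 -85.8  155.8 ] rvB [-0.02  0.06 -0.08]
q [  -8.    43.9   38.7   87.3  -46.5   85.3 -118.9]
```

Released. I'm retreating along +z of the driver and away from the scene camera's line of sight.

Call:
step_arm:
  deltas:
    - {"hand": 60, "tx": 1.5, "ty": -4.8, "tz": 8.7, "ax": 0, "ay": 0, "az": 0}
    - {"hand": 60, "tx": 3, "ty": -9.5, "tz": 17.3, "ax": 0, "ay": 0, "az": 0}
    - {"hand": 60, "tx": 4.5, "ty": -14.3, "tz": 26, "ax": 0, "ay": 0, "az": 0}
    - {"hand": 60, "tx": 4.5, "ty": -14.3, "tz": 26, "ax": 0, "ay": 0, "az": 0}
    - {"hand": 60, "tx": 4.5, "ty": -14.3, "tz": 26, "ax": 0, "ay": 0, "az": 0}
    - {"hand": 60, "tx": -10, "ty": 0, "tz": 26, "ax": 0, "ay": 0, "az": 0}
    - {"hand": 60, "tx": -30, "ty": 0, "tz": 20, "ax": 0, "ay": 0, "az": 0}
    - {"hand": 60, "tx": -35, "ty": 10, "tz": 15, "ax": 0, "ay": 0, "az": 0}
    - {"hand": 60, "tx": -40, "ty": 20, "tz": 5, "ax": 0, "ay": 0, "az": 0}
    - {"hand": 60, "tx": -40, "ty": 20, "tz": 0, "ax": 0, "ay": 0, "az": 0}
    - {"hand": 60, "tx": -20, "ty": 10, "tz": 0, "ax": 0, "ay": 0, "az": 0}
    - {"hand": 60, "tx": 0, "ty": 0, "tz": 0, "ax": 0, "ay": 0, "az": 0}

```text
time_s: 16.45
eef_pos: [449.5, -50.4, 333.7]
ee_rot: [[0.263, -0.953, -0.149], [-0.824, -0.302, 0.48], [-0.502, -0.003, -0.865]]
wrist_force: [0.6, 0.0, 0.7]
finger_gap: 70.4
```

```bash
python3 st.py; python3 - <<'E'
from h import *
for n in("side","scene"):
    p,d=cams.read_camera(n);np.savez(n+"10.npz",p=p,d=d);cv2.imwrite(f"pics/{n}10.png",p[:,:,::-1])
    r=(slice(130,270),slice(270,430)) if n=="side" else (slice(180,400),slice(220,460))
    p=cv2.resize(p[r],None,fx=4 if n=="side" else 3,fy=4 if n=="side" else 3,interpolation=cv2.INTER_CUBIC)[:600]
    cv2.imwrite(f"pics/{n}10z.png",p[:,:,::-1])
E
```

```text
t 16.45 pos [449.5 -50.4 333.7] xyz_d 156.23 151.68 102.29 gap 70.4
F_d 0.2 -0.6 0.7 T [-0.5  -0.08 -0.06] rvA [ 26.91 -86.01 155.62] rvB [-0.2   0.14 -0.08]
q [ -16.4   17.5   46.4  101.2  -32.    91.5 -124.7]
```

View pics/scene10z.png

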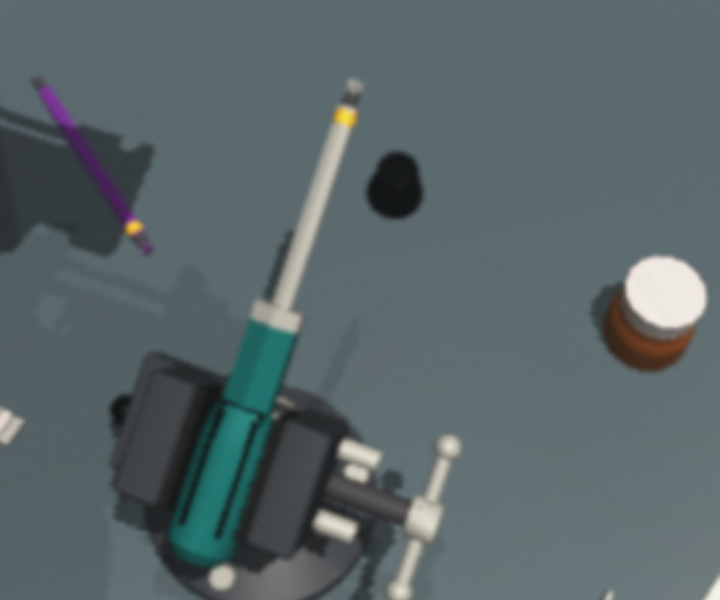

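View pics/scene10.png

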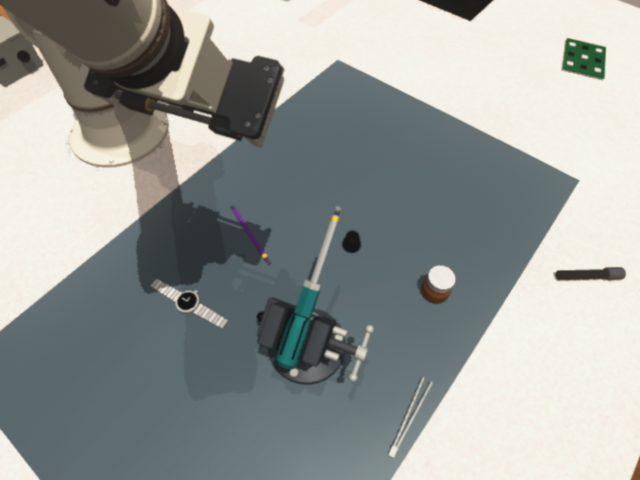

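View pics/side10z.png

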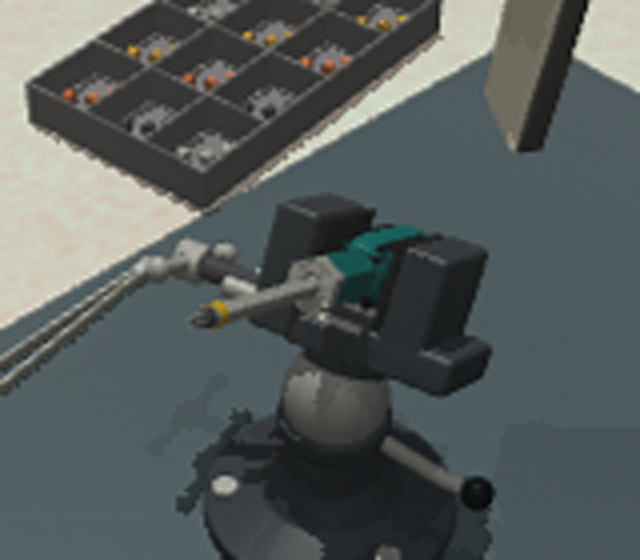

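```bash
python3 - <<'E'
from h import *
c=cams.get_calibration("scene");a=np.load("scene0.npz");b=np.load("scene10.npz")
m=np.array([619.5,-85,167])-1.35*xd+.6*yd-1.9*zd
print("pred tip,band",proj(c,[m+105*xd,m+88*xd]))
p=b['p'].astype(int);M=((p[...,0]-p[...,2]>60)&(p[...,1]>90));ys,xs=np.nonzero(M[195:240,320:350]);print("band",xs.mean()+320,ys.mean()+195,len(xs))
for k in(a,b):
    g=k['p'].astype(int); print([int(abs(g[v,330:346]-g[v,324:326].mean(0)).sum(1).max()) for v in range(200,216)])
d=np.abs(a['p'].astype(int)-b['p']).max(2)
for n,(u0,u1,v0,v1) in dict(watch=(150,230,278,330),jar=(420,456,264,304),loupe=(341,362,229,252),tw=(385,435,375,458)).items(): print(n,(d[v0:v1,u0:u1]>25).sum())
c=cams.get_calibration("side");a=np.load("side0.npz");b=np.load("side10.npz");d=np.abs(a['p'].astype(int)-b['p']).max(2)
for n,(u0,u1,v0,v1) in dict(watch=(418,502,274,324),jar=(212,245,252,295),loupe=(281,304,316,343),tw=(265,318,190,228)).items(): print("side",n,(d[v0:v1,u0:u1]>25).sum())
E
```

```text
pred tip,band [[338.50980292 205.85461407]
 [334.45669598 218.03089352]]
band 334.5 218.725 40
[3, 4, 3, 2, 2, 5, 23, 56, 72, 77, 78, 82, 83, 84, 78, 127]
[2, 4, 3, 3, 2, 21, 83, 136, 141, 115, 72, 58, 85, 94, 77, 128]
watch 441
jar 0
loupe 0
tw 0
side watch 367
side jar 0
side loupe 0
side tw 4
```

```bash
python3 - <<'E'
from h import *
from workcell import job
s=monitor.state();print(s['time_s'],s['wrist_force'].round(1))
for n,r in (("scene",(slice(270,335),slice(145,235))),("side",(slice(268,328),slice(412,508)))):
    A=[cv2.cvtColor(np.load(n+k+".npz")['p'][r],cv2.COLOR_RGB2GRAY) for k in("0","10")]
    A=[(lambda g:cv2.Laplacian(g.astype(np.float32),cv2.CV_32F,ksize=3))(g) for g in A]
    print(n,cv2.phaseCorrelate(A[0],A[1]))
print(job.job_done())
E
```

```text
16.55 [0.1 0.4 0.3]
scene ((0.13585661438124674, 0.09659471366168759), 0.8686132064572087)
side ((0.11826135391075354, 0.02010538631020964), 0.8292973890900612)
the job is handed in; nothing more can be done
None
```

The blade is reversed: I drew it straight out, turned it end for end and pushed it back in, so the cross tip with the yellow band now faces out. I then let go, backed the arm clear and handed the job in at 16.6 s, with 0.5 N on the wrist.

- **Fully home:** the blade stopped dead at the end of the push, with the force rising from about 2.4 N of ball drag to 13 N and no further travel. In the scene view the cross tip reaches within about 1 px (about 1.3 mm) of where the flat tip was. The yellow band is within 1 px of where it should be. The stop came 1 to 2 mm deeper than my first estimate; I put that down to my estimate of the mouth's position, which the cameras had already shown to be off in that direction.
- **Other objects:** the jar, loupe and tweezers show no change beyond a few noisy pixels. The plain picture comparison flagged the watch, because the arm's shadow falls on it. An alignment check that ignores shading puts its shift at under 0.2 px in both views.
- **Disagreement:** the wrist and scene cameras differed by about 2 mm sideways. I relied on where the fingers appeared in the wrist picture, and that agreed with the scene camera.

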